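Seat a fossil block in the corner of the trim saw

ROBOT

A 6-joint arm with a two-finger parallel gripper is mounted at the origin on the work surface. World frame = base frame: x ahead of the robot, y to its left, z up, the work surface at z = 0. Lengths are in m, angles in degrees, forces in N, time in s.
With the tool pointing down it reaches from about 0.35 to 0.875 m from the base axis. Payload 4.2 kg.
Tool frame: the origin (TCP) lies between the finger pads; the fingertips stand 8 mm ahead of it and the grasp point (between the pads) lies 11 mm behind it; x points along the fingers, y is the direction in which the jaws open and shut, and the axes are right-handed (so a half turn about x gives the same grasp; the last joint's range is limited). The gripper opens to 87 mm and grips with 3 to 60 N. Pads are 19 mm wide; open, the fingers measure 117 mm over their backs; the gripper's body (75 mm by 190 mm) begins 51 mm behind the grasp point.
Start: joints at [91.937, 22.042, 0.453, 0, -68.411, -14.817], TCP at [0.139, 0.609, 0.193] pointing down, gripper open.
Joint ranges: [-179.83, 179.83], [-69.29, 118.12], [-61.27, 80.66], [-181.25, 117.63], [-171.15, -9.14], [-177.46, 177.46]. Speed limits (degrees/s): [159.86, 159.86, 180, 180, 180, 180].

INTERFACE

Orientations are given as a 3x3 rotation matrix whose columns are the frame's x, y, z axes.
In Python, from station import r gives the robot as it stands. The module is installed in compiled form; this text tells all that it offers.
- The arm moves only by the tool move_arm, never from a script. Its argument "increments" is one flat list of numbers, 7 for each row, row after row: the turn, a rotation vector about the tool's x, y, z in degrees, then the shift along the tool's x, y, z in m, then the finger opening in m, from 0 to 0.087. A call has 1 to 12 rows; each row is the pose to reach, as a shift and turn from the pose commanded when the call began, along the tool's axes at that moment; what a row does not reach only later rows make up. A row lasts 1/12 s, in which the tool goes at most 41.7 mm and 7.16 degrees, less where a joint would pass 70% of its speed; a pose out of reach is approached as far as the arm can. A call with a gripper value outside its range is refused whole. The fingers move at their own pace and stop on an object; the grip force is fixed at half the most. Time passes only in rows, so rows that repeat a pose let the fingers close. It gives the time, the measured TCP pose, the force and the opening at its end, in the units of the state.
- r.sense(): the state, without advancing time (a new reading comes with each control period).
- r.capture(name): name is "scene" or "top" or "wrist"; returns the picture (400x640x3 uint8, red, green, blue); there is no depth.
- r.calibration(name): a dict with "fx", "fy", "cx", "cy" (pixels), "rvec" (rotation vector, rad) and "tvec" (3), from world to camera coordinates, as OpenCV has them; the wrist camera has in their place "tool_from_camera" (4x4, takes a point from camera to tool coordinates, whose origin is the TCP and whose axes are the tool frame's). Camera axes: x right, y down, z forward; pixel columns grow to the right and rows downward; lengths in m; the calibration is good to about 2 mm. A picture is of the moment at which its call begins: read the wrist's pose just before it. calibration takes no time and is no camera call.
- r.finish_job(): hands the job in, once; it reports no verdict.
The state is a dict: "time_s": time; "joints": joint angles; "joint_velocities": joint speeds; "effort": joint torques, N m; "tcp_pos": TCP position; "ee_rot": TCP orientation; "wrist_force": force on the tool from outside, world axes, zero at the start; "moment": the same for the moment, N m; "gripper_width": opening from 0.0 (shut) to 1.0 (fully open).
Only numpy, scipy, OpenCV 4.12 (cv2) and the standard library are available. Lean on these libraries where they do the work, as an engineer would, in place of code of your own. Each camera call takes 0.05 s, during which the arm holds its last target.

TASK

Get the stone block ready for trimming on the bench saw: take the scraper block in hand and wipe all the loose stone chips off the saw's table with it, not with the fingers, then put the scraper back down on the bench. Then set the sawn block flat on the table with its long side flush against the fence and its end flush against the end stop, and keep hold of it, firmly pressed against both at once: the job finishes while you are still holding and pressing it there. Leave the other things on the saw and the bench where they are.

Things in the scene. Friction and masses are not known exactly. Their poses are not given: they have to be found in the camera images.
- saw: stone trim saw, fixed, off. Origin on the bench under its middle; x = feed direction (away from the robot), y left, z up. Flat work top 120 mm above the bench: aluminium sliding table (locked, y -45 to 170 mm, x -140 to 120) and level with it a steel fixed table (y -200 to -45). Both end at an open near edge, x = -140. A sump pan, rim 61 mm high, surrounds it: x -215 to 285, y -215 to 195
- table_edge (a point): point in the near edge of the saw's table top, at saw x = -140, y = 0, z = 120 mm; axes parallel to the saw's. Chips pushed over this edge drop into the saw's pan. Blade and clear guard stand in the far part of the saw, 88 mm above the table top: saw x from 100 to 300, y from -62 to -28 mm
- fence: straight aluminium fence bar across the sliding table, 205 mm long (y), 20 mm thick, 25 mm high. Origin on the table top at the middle of its near face: the face towards the robot is the plane x = 0; axes parallel to the saw's. On its top at y = 85 stands a knob 14 mm high, 22 mm across. Fence, stop and table are smooth metal: stone slides on them with friction about 0.35
- stop: steel end stop clamped on the fence, axes parallel to the saw's. Its origin is the corner: on the table top where the fence's near face (plane x = 0) meets the stop's right face (plane y = 0). The plate spans x -50 to 0, y 0 to 10, 23 mm high; its clamp (x -4 to 26, y 0 to 26) is 44 mm high. The block's seat is the quarter x < 0, y < 0
- block: sawn rectangular block of red stone, pale bone showing on top: 56 mm along its x, 100 along its y, 60 high, 0.6 to 0.95 kg. Origin at the centre of its underside. Stands on the bench at one side of the saw, its y within 0.5 rad of world y. Fully home, its centre is at x = -28, y = -50 mm from the corner, long side along the fence (a half turn makes no difference)
- scraper: scraper block: black rubber sole 24 mm (its x) by 110 mm (its y), 16 mm high, under a wooden grip 20 mm thick (x), 90 mm long (y), reaching from 24 to 70 mm above the sole's underside; 0.16 kg. Origin at the centre of its underside. Stands upright on its sole on the bench, at the other side of the saw; its y within 0.5 rad of world y
- chip0: loose chip of red stone, 17 to 24 mm across and 11 to 14 mm high, 12 g, on the saw's table in front of the fence, to the right of the stop (50 to 130 mm out from the fence, 25 to 95 mm from the stop). Origin under its middle at the start
- chip1: loose chip of red stone, 17 to 24 mm across and 11 to 14 mm high, 12 g, on the saw's table in front of the fence, to the right of the stop (50 to 130 mm out from the fence, 25 to 95 mm from the stop). Origin under its middle at the start
- chip2: loose chip of red stone, 17 to 24 mm across and 11 to 14 mm high, 12 g, on the saw's table in front of the fence, to the right of the stop (50 to 130 mm out from the fence, 25 to 95 mm from the stop). Origin under its middle at the start
- chip3: loose chip of red stone, 17 to 24 mm across and 11 to 14 mm high, 12 g, on the saw's table in front of the fence, to the right of the stop (50 to 130 mm out from the fence, 25 to 95 mm from the stop). Origin under its middle at the start
- offcut: bystander: thin slab of the same red stone (56 x 18 x 45 mm, standing on edge) left on the sliding table, to the left (saw +y) of the end stop; origin at its underside
- rule: bystander: steel rule, 150 x 25 x 4 mm, flat on the fixed table, near the saw's right (-y) edge; origin at its underside
- bottle: bystander: amber glass bottle, 60 mm across, 125 mm tall, on the bench; origin at its underside
- brush: bystander: flat brush, 170 mm long, on the bench; origin at its underside
- hammer: bystander: hammer, 260 mm long, on the bench; origin at its underside
- chisel: bystander: steel chisel, 160 mm long, on the bench; origin at its underside
- rock: bystander: rough broken stone, about 70 x 60 x 50 mm, on the bench; origin at its underside
- bowl: bystander: grey plastic bowl, 90 mm across, 45 mm tall, on the bench; origin at its underside
Not all that is in view belongs to the job. Of the things that look like the scraper, take the one that is farthest from the robot's base at the start. Leave any purple look-alike of the block alone.

How it is judged:
By the outcome, as a careful person would: the job done as asked, in the order asked, and still so for the second after the job is handed in, while the arm keeps its last pose, push and grip.
It also fails if it takes over 72 s, if anything falls off the work surface, if the arm or the gripper's body presses on something with over 40 N, if the wrist force passes 120 N, or if a joint passes its speed limit or range.

## Working session

There is one attempt and no reset: what is moved stays moved. The work goes in short steps, Python scripts to look and compute and a tool call to move; the robot and the scene stay as the last step left them, time stands still between calls to the robot, and variables do not carry over. Pictures are saved under pics/ and viewed, and the job is handed in when it is done.

Besides the shell and the picture viewer there is one more tool, called after "Call:" as name(argument=value, ...) on one line, values as JSON. move_arm: Moves the arm, as the interface text tells. Its arguments: {"type":"object","properties":{"increments":{"type":"array","items":{"type":"number"}}},"required":["increments"]}

```bash
mkdir -p pics; python3 - <<'E'
from station import r
import cv2,numpy as np
s=r.sense();print(s)
for n in ["scene","top","wrist"]:
    im=r.capture(n);cv2.imwrite(f"pics/{n}0.png",im[:,:,::-1]);print(n,r.calibration(n))
E
```

```text
{'time_s': 0.0, 'joints': array([ 9.19365998e+01,  2.20912615e+01,  3.80324769e-01, -3.10789407e-02,
       -6.84110788e+01, -1.48169500e+01]), 'joint_velocities': array([-0.10215155,  0.0479438 ,  0.06225228,  0.11374159, -0.05272949,
        0.08999363]), 'effort': array([ 1.39859912e-03, -3.90658915e+01,  1.87408483e+01,  4.21994403e+00,
        1.11012973e-02, -1.75497066e-04]), 'tcp_pos': array([0.13914229, 0.60863027, 0.19215272]), 'ee_rot': array([[-4.32124834e-04, -2.23110414e-01, -9.74793084e-01],
       [-2.14534870e-03, -9.74790725e-01,  2.23110825e-01],
       [-9.99997605e-01,  2.18768280e-03, -5.74183557e-05]]), 'wrist_force': array([-0.68199338,  0.02403594,  0.57758639]), 'moment': array([-0.02859433,  0.00416725,  0.03792224]), 'gripper_width': 1.0035900251720782}
scene {'fx': 384.30707678291014, 'fy': 384.30707678291014, 'cx': 320.91814065450257, 'cy': 198.42811178211943, 'rvec': array([ 2.18807683,  1.3482019 , -0.42309679]), 'tvec': array([-0.21123418, -0.24741613,  1.60639149])}
top {'fx': 423.2535570721516, 'fy': 423.2535570721516, 'cx': 320.23603591275963, 'cy': 190.4717020380451, 'rvec': array([ 2.14613291, -2.10167313,  0.15219603]), 'tvec': array([0.02268217, 0.43722704, 1.28541516])}
wrist {'fx': 351.40035720905104, 'fy': 351.40035720905104, 'cx': 321.20736230638107, 'cy': 198.53377682068063, 'tool_from_camera': array([[-8.79489048e-04, -2.88327009e-01,  9.57531599e-01,
        -1.90583640e-01],
       [ 9.99998947e-01, -1.35886963e-03,  5.09319282e-04,
        -4.74059420e-04],
       [ 1.15431010e-03,  9.57531038e-01,  2.88327901e-01,
        -7.98341796e-02],
       [ 0.00000000e+00,  0.00000000e+00,  0.00000000e+00,
         1.00000000e+00]])}
```

View pics/scene0.png

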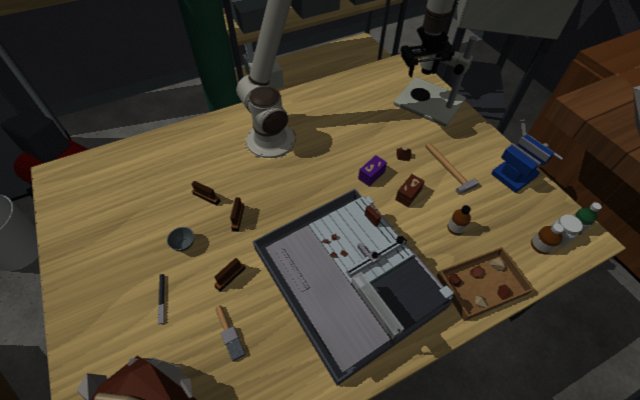

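View pics/top0.png

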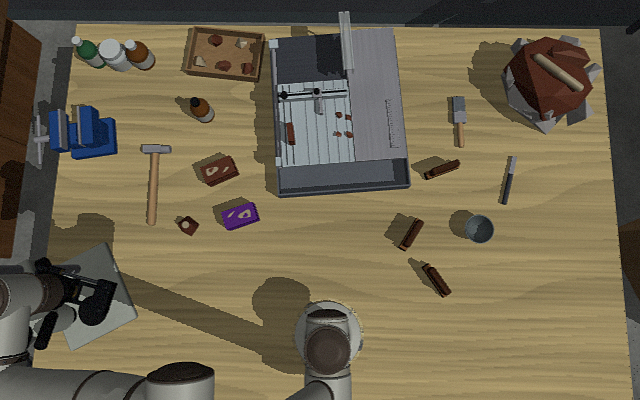

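View pics/wrist0.png

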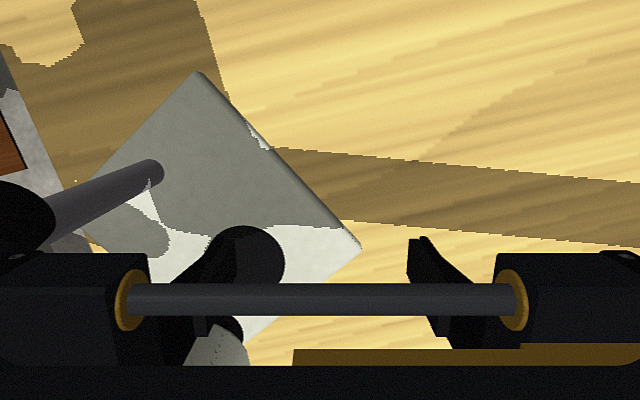

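```bash
cat > h.py <<'E'
import numpy as np,cv2
from station import r
def cam(n):
    c=r.calibration(n);K=np.array([[c['fx'],0,c['cx']],[0,c['fy'],c['cy']],[0,0,1.]])
    if n=='wrist':
        s=r.sense();T=np.eye(4);T[:3,:3]=s['ee_rot'];T[:3,3]=s['tcp_pos'];W=T@c['tool_from_camera']
        R=W[:3,:3].T;t=-R@W[:3,3]
    else:
        R=cv2.Rodrigues(c['rvec'])[0];t=c['tvec']
    return K,R,t
def pix2(cm,uv,z):
    K,R,t=cm
    d=R.T@np.linalg.solve(K,np.array([uv[0],uv[1],1.]));o=-R.T@t
    return o+d*(z-o[2])/d[2]
def proj(cm,P):
    K,R,t=cm;p=(np.atleast_2d(P)@R.T+t)@K.T
    return p[:,:2]/p[:,2:]
def crop(im,x0,y0,x1,y1,k,name):
    c=cv2.resize(im[y0:y1,x0:x1],None,fx=k,fy=k,interpolation=cv2.INTER_CUBIC);cv2.imwrite(name,c)
E
python3 - <<'E'
from h import *
im=cv2.imread('pics/top0.png')
crop(im,260,0,420,200,3,'pics/t_saw.png')
crop(im,390,140,510,310,3.5,'pics/t_scr.png')
crop(im,0,230,180,400,3.5,'pics/t_arm.png')
crop(im,180,140,280,240,5,'pics/t_blk.png')
im=cv2.imread('pics/scene0.png')
crop(im,370,0,500,140,4,'pics/s_arm.png')
crop(im,240,180,460,380,3,'pics/s_saw.png')
E
```

```text
(no output)
```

View pics/t_saw.png

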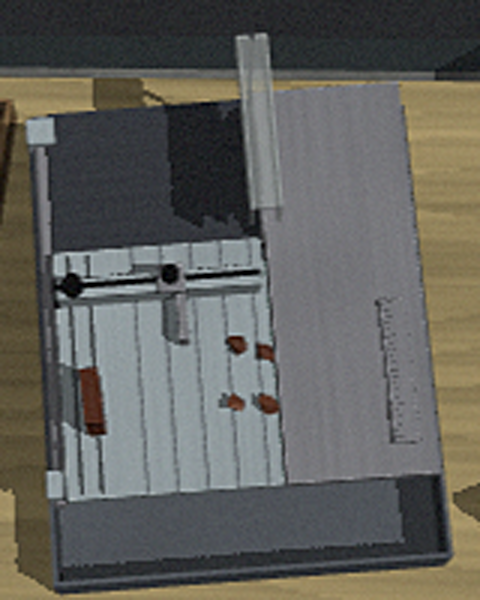

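View pics/t_scr.png

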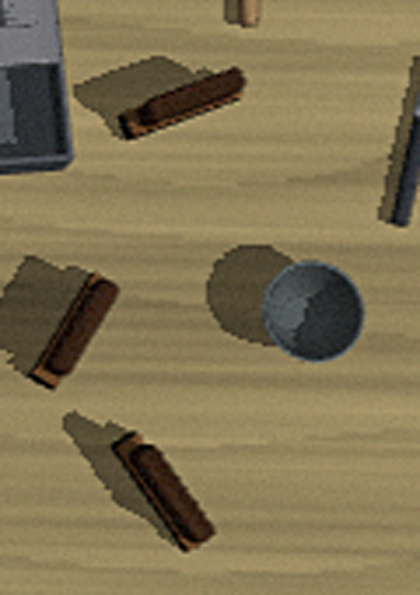

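View pics/t_arm.png

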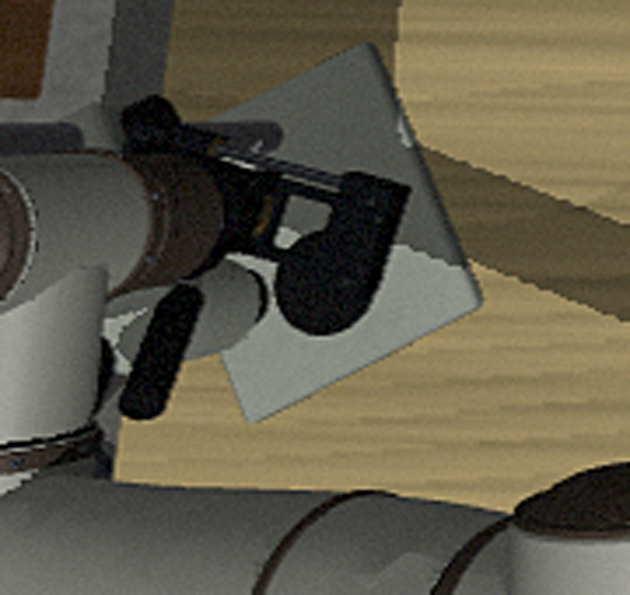

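View pics/t_blk.png

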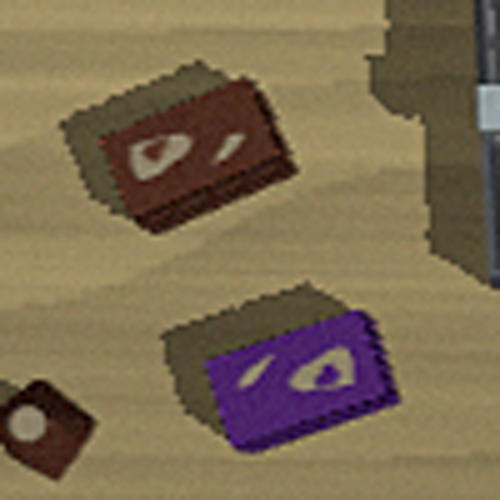

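View pics/s_arm.png

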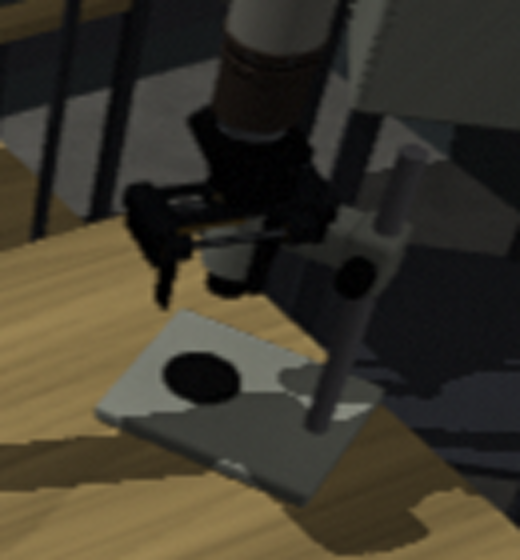

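View pics/s_saw.png

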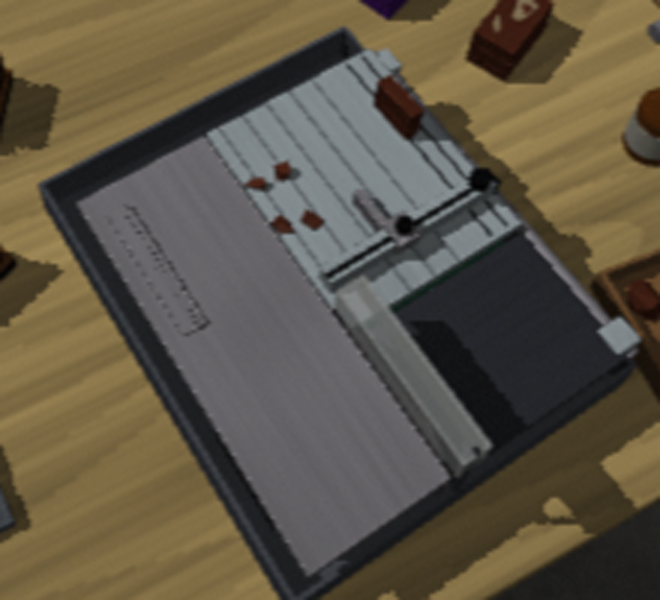

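```bash
python3 - <<'E'
from h import *
t=cam('top');s=cam('scene')
print('campos',-t[1].T@t[2],-s[1].T@s[2])
def T(n,u,v,z): print(n,'top',pix2(t,(u,v),z).round(4))
def S(n,u,v,z): print(n,'scn',pix2(s,(u,v),z).round(4))
for n,x,y in [('nl',62,498),('nm',287,484),('nr',443,472)]: T(n,260+x/3,y/3,.12)
for n,x,y in [('pan nl',57,592),('pan nr',450,562)]: T(n,260+x/3,y/3,.061)
for n,x,y in [('pan nl',347,30),('pan nr',42,187)]: S(n,240+x/3,180+y/3,.061)
for n,x,y in [('nl',375,52),('nm',209,132),('nr',77,203)]: S(n,240+x/3,180+y/3,.12)
for n,x,y in [('chipA',236,344),('chipB',265,351),('chipC',235,402),('chipD',268,403)]: T(n,260+x/3,y/3,.132)
for n,a in [('scr1',((150,125),(240,78))),('scr2',((50,380),(110,283))),('scr3',((130,440),(205,540)))]:
    for x,y in a: T(n,390+x/3.5,140+y/3.5,.07)
for x,y in [(100,140),(246,78),(299,170),(155,234)]: T('blk',180+x/5,140+y/5,.06 if y<160 else 0)
for x,y in [(170,280)]: T('post?',x,y,0)
E
```

```text
campos [ 2.18248062e-01 -1.05639190e-03  1.34027637e+00] [ 1.10797119 -0.34014181  1.15889241]
nl top [0.4939 0.1485 0.12  ]
nm top [ 0.5119 -0.0729  0.12  ]
nr top [ 0.5267 -0.2259  0.12  ]
pan nl top [0.4089 0.1571 0.061 ]
pan nr top [ 0.4476 -0.2428  0.061 ]
pan nl scn [0.4277 0.1588 0.061 ]
pan nr scn [ 0.4655 -0.2442  0.061 ]
nl scn [0.505  0.1446 0.12  ]
nm scn [ 0.5168 -0.0672  0.12  ]
nr scn [ 0.5333 -0.2243  0.12  ]
chipA top [ 0.6509 -0.0203  0.132 ]
chipB top [ 0.6441 -0.0492  0.132 ]
chipC top [ 0.5911 -0.0203  0.132 ]
chipD top [ 0.5906 -0.0528  0.132 ]
scr1 top [ 0.4832 -0.3108  0.07  ]
scr1 top [ 0.5265 -0.3899  0.07  ]
scr2 top [ 0.2613 -0.222   0.07  ]
scr2 top [ 0.3447 -0.2739  0.07  ]
scr3 top [ 0.2128 -0.2884  0.07  ]
scr3 top [ 0.1325 -0.3488  0.07  ]
blk top [0.4966 0.4074 0.06  ]
blk top [0.5378 0.3183 0.06  ]
blk top [0.492  0.2951 0.    ]
blk top [0.4481 0.3864 0.    ]
post? top [0.1502 0.4958 0.    ]
```

Call:
move_arm(increments=[0,0,0,-0.03,0,0,0.087,0,0,0,-0.07,0,0,0.087,0,0,0,-0.11,0,0,0.087,0,0,0,-0.15,0,0,0.087])

```text
time_s: 0.48
tcp_pos: [0.1393, 0.6087, 0.3446]
ee_rot: [[0.0, -0.223, -0.975], [-0.001, -0.975, 0.223], [-1.0, 0.001, -0.0]]
wrist_force: [0.2, -0.0, 1.0]
gripper_width: 1.001
```

Call:
move_arm(increments=[0,0,0,-0.005,0.027,-0.03,0.087,0,0,0,-0.01,0.054,-0.061,0.087,0,0,0,-0.015,0.08,-0.091,0.087,0,0,0,-0.015,0.107,-0.121,0.087,0,0,0,-0.015,0.133,-0.152,0.087,0,0,0,-0.015,0.16,-0.182,0.087,0,0,0,-0.015,0.186,-0.212,0.087,0,0,0,-0.015,0.213,-0.243,0.087,0,0,0,-0.015,0.24,-0.273,0.087,0,0,0,-0.015,0.266,-0.303,0.087,0,0,0,-0.015,0.293,-0.334,0.087,0,0,0,-0.015,0.293,-0.334,0.087])

```text
time_s: 1.48
tcp_pos: [0.4019, 0.2442, 0.3584]
ee_rot: [[0.0, -0.23, -0.973], [-0.001, -0.973, 0.23], [-1.0, 0.001, -0.001]]
wrist_force: [-0.5, 0.0, 0.1]
gripper_width: 0.998
```

```bash
cat > snap.py <<'E'
import sys,pickle
from h import *
n=sys.argv[1];w=sys.argv[2] if len(sys.argv)>2 else 'wrist'
cm=cam(w);im=r.capture(w)[:,:,::-1];cv2.imwrite(f'pics/{n}.png',im);pickle.dump(cm,open(f'pics/{n}.pkl','wb'))
print(r.sense()['tcp_pos'],r.sense()['time_s'])
E
python3 snap.py w1
```

```text
[0.40087552 0.24632169 0.3581534 ] 1.5333
```

View pics/w1.png

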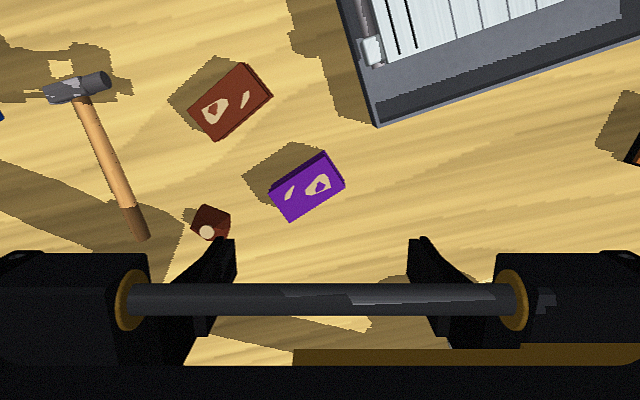

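Call:
move_arm(increments=[0,0,0,0,0.038,-0.015,0.087,0,0,0,0,0.076,-0.031,0.087,0,0,0,0,0.115,-0.046,0.087,0,0,0,0,0.153,-0.062,0.087,0,0,0,0,0.191,-0.078,0.087,0,0,0,0,0.229,-0.093,0.087,0,0,0,0,0.268,-0.109,0.087,0,0,0,0,0.306,-0.124,0.087,0,0,0,0,0.306,-0.124,0.087])

```text
time_s: 2.28
tcp_pos: [0.4523, -0.0814, 0.3577]
ee_rot: [[-0.002, -0.23, -0.973], [-0.001, -0.973, 0.23], [-1.0, 0.002, 0.001]]
wrist_force: [-0.2, 1.6, 0.2]
gripper_width: 0.999
```

```bash
python3 snap.py w2
```

```text
[ 0.45220737 -0.07902451  0.35756175] 2.3333
```

View pics/w2.png

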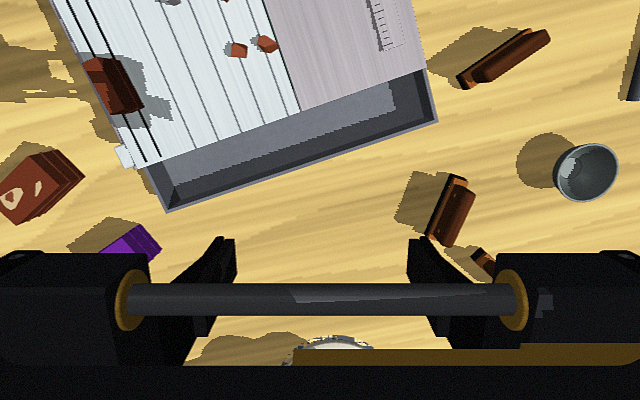

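```bash
python3 - <<'E'
from h import *
print(r.sense()['joints'].round(1))
import pickle
cm=pickle.load(open('pics/w2.pkl','rb'))
im=cv2.imread('pics/w2.png')
crop(im,380,10,600,280,2.2,'pics/w2s.png')
E
```

```text
[ 10.5   1.   -3.3  -0.  -85.7  66.4]
```

View pics/w2s.png

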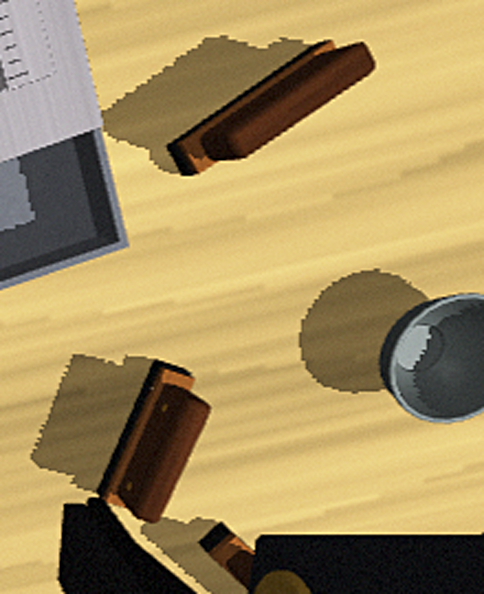

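Call:
move_arm(increments=[0,0,0,0,-0.009,-0.036,0.087,0,0,0,0,-0.017,-0.073,0.087,0,0,0,0,-0.026,-0.11,0.087,0,0,0,0,-0.034,-0.146,0.087,0,0,0,0,-0.034,-0.146,0.087,0,0,0,0,-0.034,-0.146,0.087])

```text
time_s: 2.83
tcp_pos: [0.6035, -0.0737, 0.3547]
ee_rot: [[-0.006, -0.22, -0.975], [0.0, -0.975, 0.22], [-1.0, 0.001, 0.006]]
wrist_force: [-0.1, -1.4, -0.1]
gripper_width: 0.998
```

```bash
python3 snap.py w3
```

```text
[ 0.60252991 -0.07420328  0.35657734] 2.8833
```

View pics/w3.png

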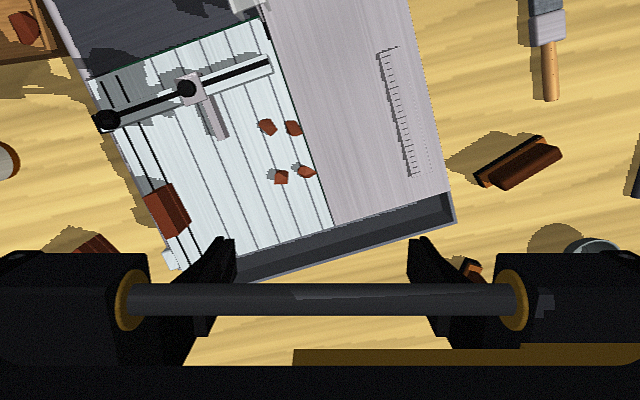

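Good view: fence bar (105,120)-(270,65), stop at (190,90)-(225,135), chips at (267,127), (294,128), (281,177), (306,171). Enlarge to pick corners.

```bash
python3 - <<'E'
from h import *
im=cv2.imread('pics/w3.png')
crop(im,80,0,280,150,4,'pics/w3a.png')
crop(im,150,100,350,250,4,'pics/w3b.png')
crop(im,440,110,600,230,5,'pics/w3c.png')
E
```

```text
(no output)
```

View pics/w3a.png

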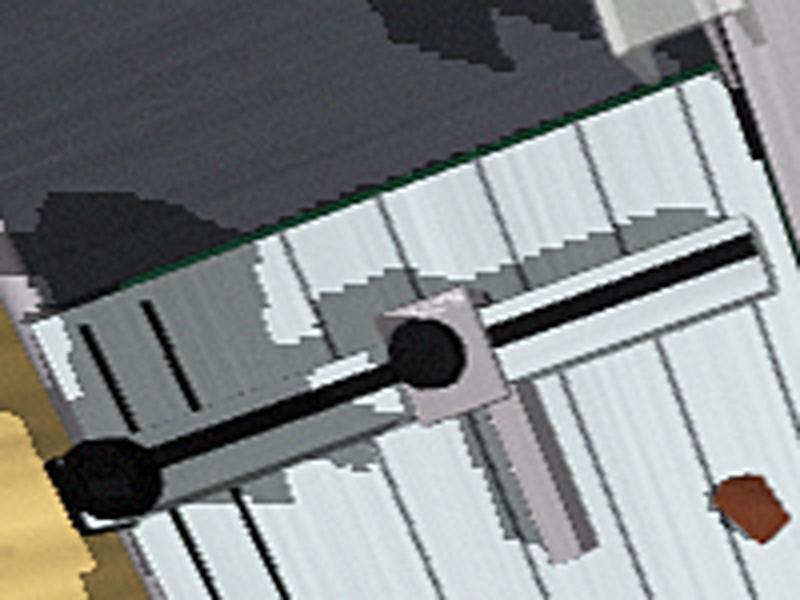

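View pics/w3b.png

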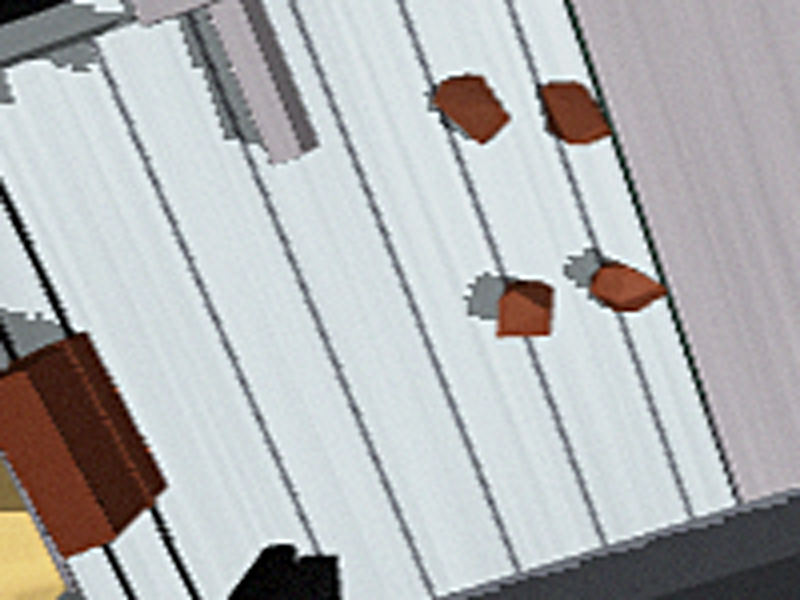

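View pics/w3c.png

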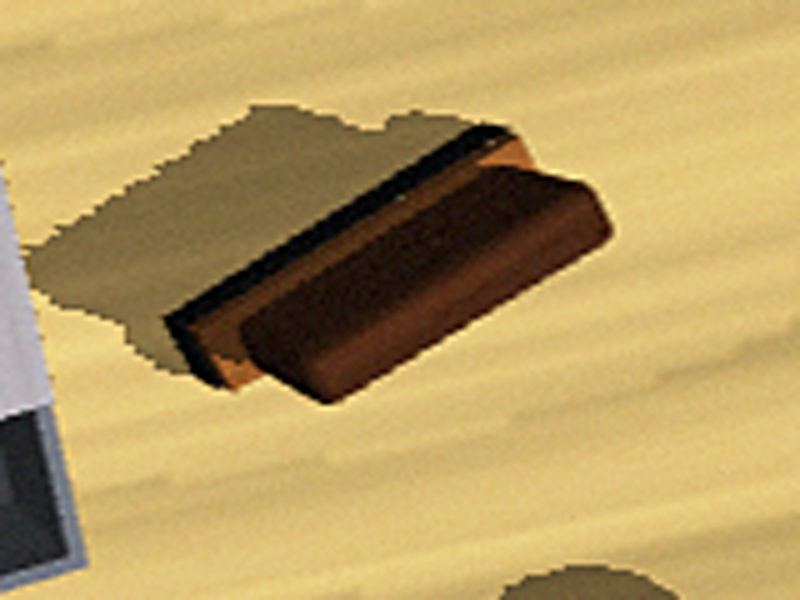

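```bash
python3 - <<'E'
from h import *
import pickle
cm=pickle.load(open('pics/w3.pkl','rb'))
def P(n,u,v,z): 
    p=pix2(cm,(u,v),z);print(n,p.round(4));return p[:2]
print('cam',(-cm[1].T@cm[2]).round(3))
a=P('near mid',335,225.75,.12);b=P('near left',258,250,.12)
c=P('bnd100',292.5,100,.12);d=P('far mid',258.75,17.5,.12);e=P('far left',87.5,80,.12)
print('yaw bnd',np.degrees(np.arctan2(*(d-a)[::-1])),np.degrees(np.arctan2(*(c-a)[::-1])),'len',np.linalg.norm(d-a))
print('yaw far',np.degrees(np.arctan2(*(e-d)[::-1]))-90,np.linalg.norm(e-d))
f=P('fence nr top',274,73,.145);g=P('fence fr top',267,54.5,.145);print(np.linalg.norm(f-g))
h=P('fence',80+510/4,388/4-0,.145) 
f2=P('fence edge',80+555/4,355/4,.145);print(np.degrees(np.arctan2(*(f2-f)[::-1]))-90)
i=P('stop nl top',218.75,140.5,.143);j=P('stop nr top',225,138.25,.143);k=P('stop nr bot',229.5,136.25,.12);print(np.linalg.norm(i-j))
for n,u,v in [('A',267,127),('B',294,128),('C',281,177),('D',306,171)]:P(n,u,v,.126)
for n,x,y,z in [('soleNL',165,318,.0),('soleNL',165,318,.016),('b',222,388,0),('b',235,390,.02),('c',470,125,0),('c',490,123,.016),('gr',325,403,.065),('gr',612,230,.065),('gl',243,325,.065),('gl2',320,360,.07),('gr2',585,185,.07),('gfl',540,165,.065)]:
    P(n,440+x/5,110+y/5,z)
E
```

```text
cam [ 0.683 -0.091  0.545]
near mid [ 0.5151 -0.072   0.12  ]
near left [0.5042 0.0346 0.12  ]
bnd100 [ 0.6795 -0.0568  0.12  ]
far mid [ 0.7718 -0.0421  0.12  ]
far left [0.7529 0.1665 0.12  ]
yaw bnd 6.646322236147353 5.296783123073921 len 0.25842724688271285
yaw far 5.177747548879864 0.20952538916972568
fence nr top [ 0.7112 -0.0463  0.145 ]
fence fr top [ 0.7306 -0.0439  0.145 ]
0.019600022364997232
fence [0.7034 0.031  0.145 ]
fence edge [0.7089 0.0164 0.145 ]
2.0970001777063914
stop nl top [0.6553 0.034  0.143 ]
stop nr top [0.6561 0.0263 0.143 ]
stop nr bot [0.6557 0.0271 0.12  ]
0.007741211725514784
A [ 0.6566 -0.0206  0.126 ]
B [ 0.6485 -0.0512  0.126 ]
C [ 0.5947 -0.0213  0.126 ]
D [ 0.5952 -0.0529  0.126 ]
soleNL [ 0.5059 -0.2992  0.    ]
soleNL [ 0.5111 -0.2931  0.016 ]
b [ 0.4787 -0.3149  0.    ]
b [ 0.4846 -0.3105  0.02  ]
c [ 0.546  -0.3968  0.    ]
c [ 0.5493 -0.3936  0.016 ]
gr [ 0.4921 -0.3163  0.065 ]
gr [ 0.5245 -0.3971  0.065 ]
gl [ 0.5201 -0.2955  0.065 ]
gl2 [ 0.5069 -0.3135  0.07  ]
gr2 [ 0.5403 -0.3871  0.07  ]
gfl [ 0.5471 -0.3784  0.065 ]
```

Call:
move_arm(increments=[6.8,0,0,0.009,0.028,0.009,0.087,13.6,0,0,0.019,0.056,0.017,0.087,20.4,0,0,0.029,0.083,0.025,0.087,27.2,0,0,0.038,0.111,0.034,0.087,34,0,0,0.048,0.139,0.042,0.087,40.8,0,0,0.058,0.167,0.051,0.087,47.6,0,0,0.067,0.195,0.06,0.087,54.3,0,0,0.077,0.222,0.068,0.087,54.3,0,0,0.077,0.222,0.068,0.087,54.3,0,0,0.077,0.222,0.068,0.087])

```text
time_s: 3.72
tcp_pos: [0.4848, -0.2773, 0.2824]
ee_rot: [[0.001, -0.922, -0.387], [-0.0, -0.387, 0.922], [-1.0, -0.001, -0.001]]
wrist_force: [1.0, 0.1, 0.9]
gripper_width: 1.002
```

```bash
python3 snap.py w4
```

```text
[ 0.48579945 -0.27681757  0.28273332] 3.7667
```

View pics/w4.png

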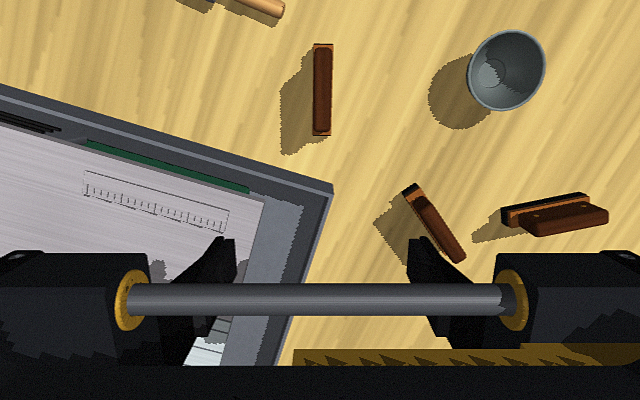

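```bash
python3 - <<'E'
from h import *
im=cv2.imread('pics/w4.png')
crop(im,280,30,370,170,4.2,'pics/w4a.png')
E
```

```text
(no output)
```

View pics/w4a.png

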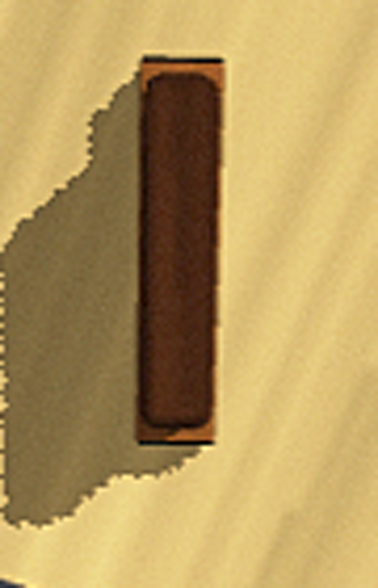

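```bash
python3 - <<'E'
from h import *
import pickle
cm=pickle.load(open('pics/w4.pkl','rb'))
print('cam',(-cm[1].T@cm[2]).round(3))
def Q(x,y,z): return pix2(cm,(280+x/4.2,30+y/4.2),z)
A=[Q(141,64,.024),Q(224,64,.024),Q(214,440,.024),Q(137,438,.024)]
for a in A: print(a.round(4))
t=(A[0]+A[1])/2;b=(A[2]+A[3])/2;print('c',(t+b)/2,np.linalg.norm(t-b),'yaw',np.degrees(np.arctan2(*(b-t)[:2][::-1]))-90)
G=[Q(150,75,.068),Q(218,75,.068),Q(211,425,.068),Q(142,425,.068)]
t=(G[0]+G[1])/2;b=(G[2]+G[3])/2;print('grip c',(t+b)/2,np.linalg.norm(t-b),'yaw',np.degrees(np.arctan2(*(b-t)[:2][::-1]))-90)
c=(t+b)/2
# check top cam
tc=cam('top');print(proj(tc,[(c[0],c[1],.07)]))
E
```

```text
cam [ 0.516 -0.35   0.473]
[ 0.5455 -0.3965  0.024 ]
[ 0.524  -0.4055  0.024 ]
[ 0.4854 -0.3083  0.024 ]
[ 0.507  -0.2999  0.024 ]
c [ 0.51548782 -0.35257436  0.024     ] 0.10428738141303243 yaw 21.677413305636264
grip c [ 0.51544855 -0.35299742  0.068     ] 0.08773891113872595 yaw 21.524161171619994
[[446.5197486 165.6067442]]
```

Call:
move_arm(increments=[0.6,0,0,0,0.001,-0.04,0.087,1.2,0,0,0,0.002,-0.082,0.087,1.2,0,0,0.03,0.002,-0.082,0.087,1.2,0,0,0.07,0.002,-0.082,0.087,1.2,0,0,0.11,0.002,-0.082,0.087,1.2,0,0,0.15,0.002,-0.082,0.087,1.2,0,0,0.18,0.002,-0.082,0.087,1.2,0,0,0.21,0.002,-0.082,0.087,1.2,0,0,0.23,0.002,-0.082,0.087,1.2,0,0,0.241,0.002,-0.082,0.087,1.2,0,0,0.241,0.002,-0.082,0.087])

```text
time_s: 4.68
tcp_pos: [0.5159, -0.352, 0.0385]
ee_rot: [[-0.003, -0.929, -0.37], [0.002, -0.37, 0.929], [-1.0, 0.003, 0.003]]
wrist_force: [0.3, 0.2, -0.3]
gripper_width: 1.003
```

Call:
move_arm(increments=[0,0,0,0,0,0,0.05,0,0,0,0,0,0,0.03,0,0,0,0,0,0,0.01,0,0,0,0,0,0,0.01,0,0,0,0,0,0,0.01,0,0,0,0,0,0,0.01])

```text
time_s: 5.18
tcp_pos: [0.5166, -0.354, 0.041]
ee_rot: [[0.001, -0.93, -0.368], [-0.0, -0.368, 0.93], [-1.0, -0.001, -0.001]]
wrist_force: [-0.6, -0.9, -0.9]
gripper_width: 0.628
```

```bash
python3 - <<'E'
from h import *
s=r.sense();print(s['tcp_pos'],s['gripper_width']*87,s['wrist_force'],s['ee_rot'][:,1])
E
```

```text
[ 0.51657983 -0.35395605  0.0409803 ] 54.67640657440615 [-0.63064032 -0.91554322 -0.85678447] [-9.29689622e-01 -3.68342790e-01 -8.92180567e-04]
```

Still closing (slow fingers).

Call:
move_arm(increments=[0,0,0,0,0,0,0.01,0,0,0,0,0,0,0.01,0,0,0,0,0,0,0.01,0,0,0,0,0,0,0.01,0,0,0,0,0,0,0.01,0,0,0,0,0,0,0.01,0,0,0,0,0,0,0.01,0,0,0,0,0,0,0.01])

```text
time_s: 5.85
tcp_pos: [0.5164, -0.3542, 0.0413]
ee_rot: [[0.0, -0.929, -0.369], [-0.001, -0.369, 0.929], [-1.0, 0.0, -0.001]]
wrist_force: [-2.5, 0.1, 6.1]
gripper_width: 0.129
```

Call:
move_arm(increments=[0,0,0,0,0,0,0.01,0,0,0,0,0,0,0.01])

```text
time_s: 6.02
tcp_pos: [0.5163, -0.3542, 0.0414]
ee_rot: [[0.0, -0.929, -0.369], [-0.001, -0.369, 0.929], [-1.0, 0.0, -0.001]]
wrist_force: [-1.7, 0.5, 5.9]
gripper_width: 0.118
```

```bash
python3 snap.py w5; python3 snap.py s5 scene; python3 - <<'E'
from h import *
s=r.sense();print(s['tcp_pos'],s['gripper_width']*87,s['wrist_force'],s['moment'])
im=cv2.imread('pics/s5.png');crop(im,150,150,330,330,4,'pics/s5a.png')
E
```

```text
[ 0.51626506 -0.35426072  0.04138692] 6.0667
[ 0.51622801 -0.35425778  0.04138334] 6.1167
[ 0.51622801 -0.35425778  0.04138334] 10.424821934252485 [-2.03359262  0.09939407  6.03182527] [ 0.05145548  0.59869531 -0.03014403]
```

View pics/w5.png

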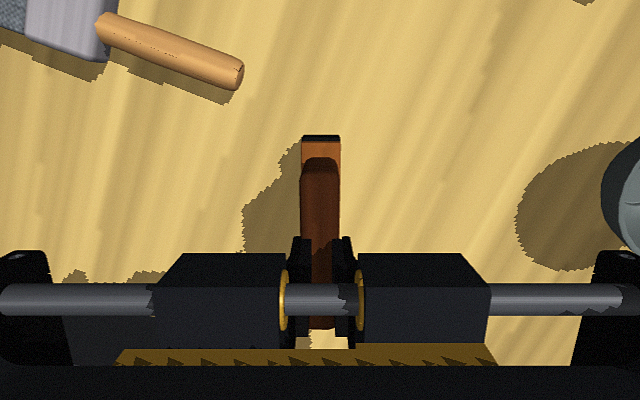

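View pics/s5a.png

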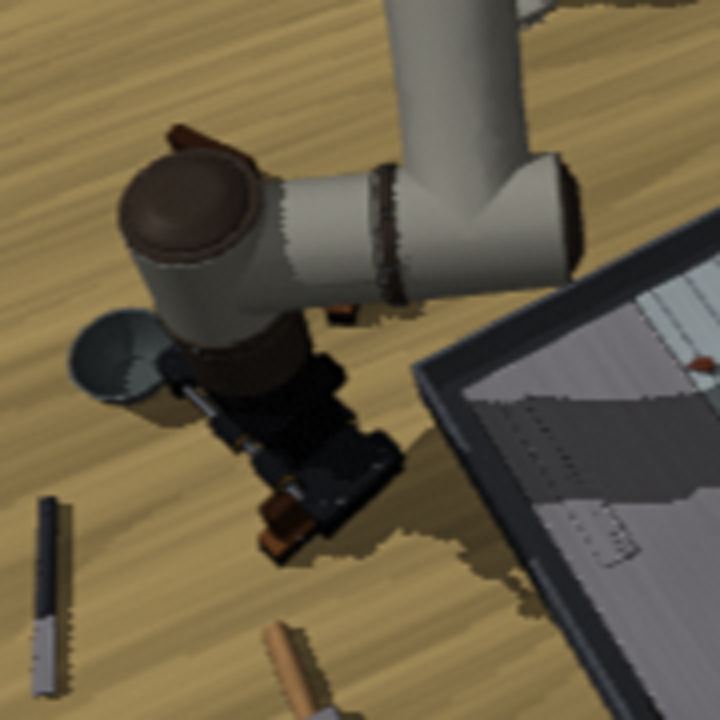

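Call:
move_arm(increments=[0,0,0,-0.01,0,0,0.01,0,0,0,-0.03,0,0,0.01,0,0,0,-0.06,0,0,0.01,0,0,0,-0.095,0,0,0.01,0,0,0,-0.13,0,0,0.01,0,0,0,-0.16,0,0,0.01,0,0,0,-0.16,0,0,0.01])

```text
time_s: 6.7
tcp_pos: [0.5199, -0.356, 0.2089]
ee_rot: [[0.013, -0.929, -0.369], [-0.008, -0.369, 0.929], [-1.0, -0.009, -0.012]]
wrist_force: [-0.4, -0.3, 0.8]
gripper_width: 0.117
```

```bash
python3 snap.py w6; python3 snap.py s6 scene; python3 - <<'E'
from h import *
s=r.sense();print(s['tcp_pos'],s['gripper_width']*87,s['wrist_force'],s['moment'])
im=cv2.imread('pics/s6.png');crop(im,150,150,330,330,4,'pics/s6a.png')
E
```

```text
[ 0.51850369 -0.3547795   0.20515251] 6.75
[ 0.5170184  -0.35381369  0.2021035 ] 6.8
[ 0.5170184  -0.35381369  0.2021035 ] 10.022619296366573 [-0.42637866  1.14848271 -0.93907663] [ 0.08798265  0.03366514 -0.00502646]
```

View pics/w6.png

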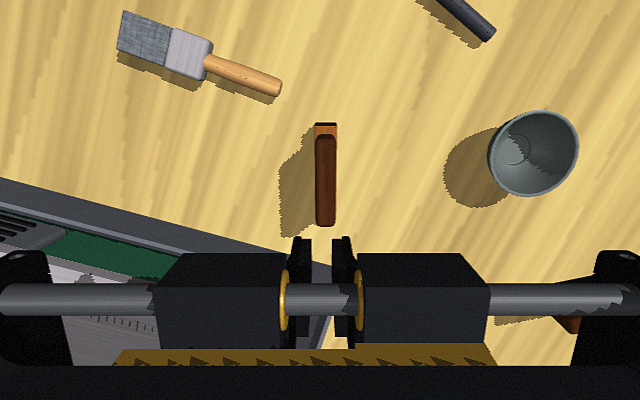

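View pics/s6a.png

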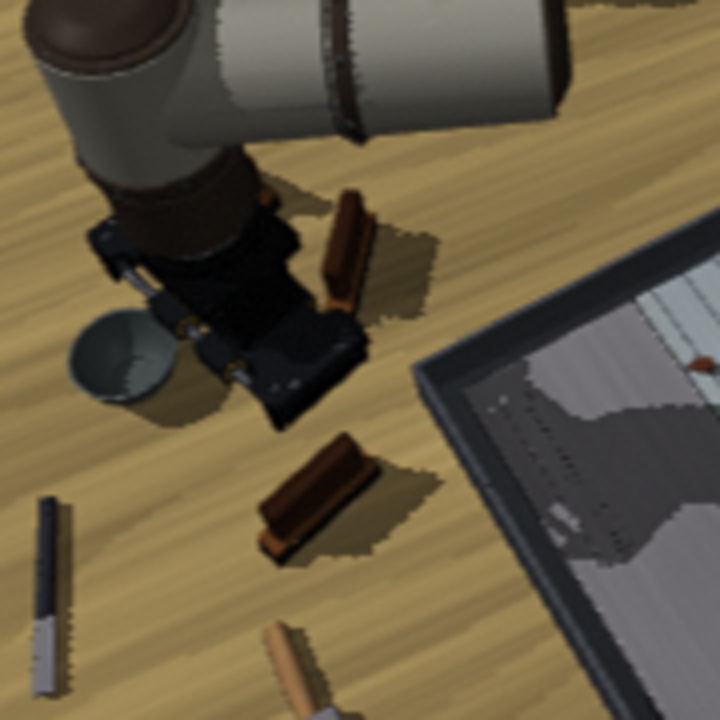

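```bash
python3 - <<'E'
from h import *
im=cv2.imread('pics/w6.png')
crop(im,280,110,370,240,4.4,'pics/w6b.png')
E
```

```text
(no output)
```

View pics/w6b.png

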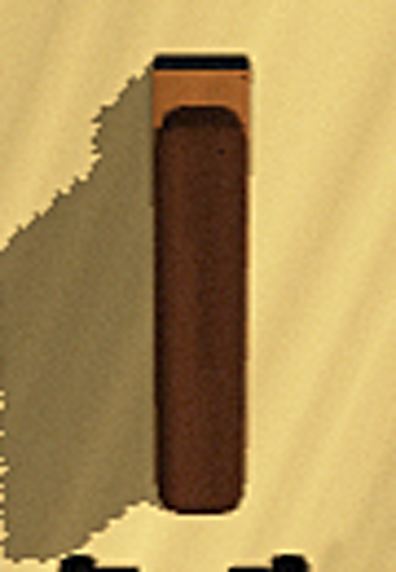

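```bash
python3 - <<'E'
from h import *
import pickle
cm=pickle.load(open('pics/w6.pkl','rb'))
def Q(x,y,z): return pix2(cm,(280+x/4.4,110+y/4.4),z)
a=(Q(165,130,.066)+Q(240,130,.066))/2
A=Q(200,108,.068);B=Q(200,512,.068);print(A,B,(A+B)/2,np.linalg.norm(A-B),np.degrees(np.arctan2(*(B-A)[:2][::-1]))-90)
S=(Q(153,57,.0)+Q(249,57,.0))/2;print(S, np.linalg.norm(S-(A+B)/2))
s=r.sense();print(s['tcp_pos'],s['ee_rot'])
E
```

```text
[ 0.5340825 -0.3973725  0.068    ] [ 0.50011788 -0.31248775  0.068     ] [ 0.51710019 -0.35493013  0.068     ] 0.09142765167917262 21.807647641123978
[ 0.53592061 -0.40308689  0.        ] 0.08542413078568174
[ 0.5170184  -0.35381369  0.2021035 ] [[ 3.78456925e-03 -9.29688887e-01 -3.68326283e-01]
 [-8.17218804e-04 -3.68331673e-01  9.29694095e-01]
 [-9.99992505e-01 -3.21748852e-03 -2.15373596e-03]]
```

Call:
move_arm(increments=[0,0,0,0,0,0,0.06,0,0,0,0,0,0,0.06,0,0,0,0.01,0,0,0.06,0,0,0,0.02,0,0,0.06,0,0,0,0.04,0,0,0.06,0,0,0,0.07,0,0,0.06,0,0,0,0.1,0,0,0.06,0,0,0,0.13,0,0,0.06,0,0,0,0.15,0,0,0.06,0,0,0,0.16,0,0,0.06,0,0,0,0.16,0,0,0.02,0,0,0,0.16,0,0,0])

```text
time_s: 7.8
tcp_pos: [0.5162, -0.3539, 0.0397]
ee_rot: [[-0.001, -0.93, -0.369], [-0.0, -0.369, 0.93], [-1.0, 0.001, 0.0]]
wrist_force: [0.2, -0.5, 0.9]
gripper_width: 0.61
```

Call:
move_arm(increments=[0,0,0,0,0,0,0,0,0,0,0,0,0,0,0,0,0,0,0,0,0,0,0,0,0,0,0,0,0,0,0,0,0,0,0,0,0,0,0,0,0,0,0,0,0,0,0,0,0,0,0,0,0,0,0,0,0,0,0,0,0,0,0])

```text
time_s: 8.55
tcp_pos: [0.5164, -0.3543, 0.0426]
ee_rot: [[0.0, -0.929, -0.369], [-0.001, -0.369, 0.929], [-1.0, 0.0, -0.001]]
wrist_force: [-2.7, 1.5, 10.1]
gripper_width: 0.019
```

```bash
python3 snap.py w7; python3 - <<'E'
from h import *
s=r.sense();print(s['tcp_pos'],s['gripper_width']*87,s['wrist_force'],s['moment'])
im=cv2.imread('pics/w7.png');crop(im,220,120,420,380,2.3,'pics/w7a.png')
E
```

```text
[ 0.51647942 -0.35430733  0.04263693] 8.6
[ 0.51647942 -0.35430733  0.04263693] 1.1381205414033444 [-3.4428033   2.59965643 10.10854816] [0.61097811 0.88937649 0.03145978]
```

View pics/w7a.png

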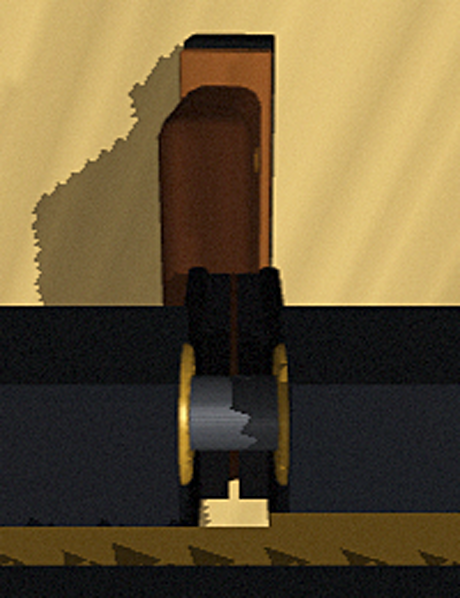

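```bash
python3 - <<'E'
from h import *
im=cv2.imread('pics/w4.png');im=cv2.convertScaleAbs(im,alpha=2.5,beta=20)
crop(im,100,200,340,390,3,'pics/w4f.png')
im=cv2.imread('pics/w6.png');im=cv2.convertScaleAbs(im,alpha=2.5,beta=20)
crop(im,240,200,420,380,4,'pics/w6f.png')
E
```

```text
(no output)
```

View pics/w4f.png

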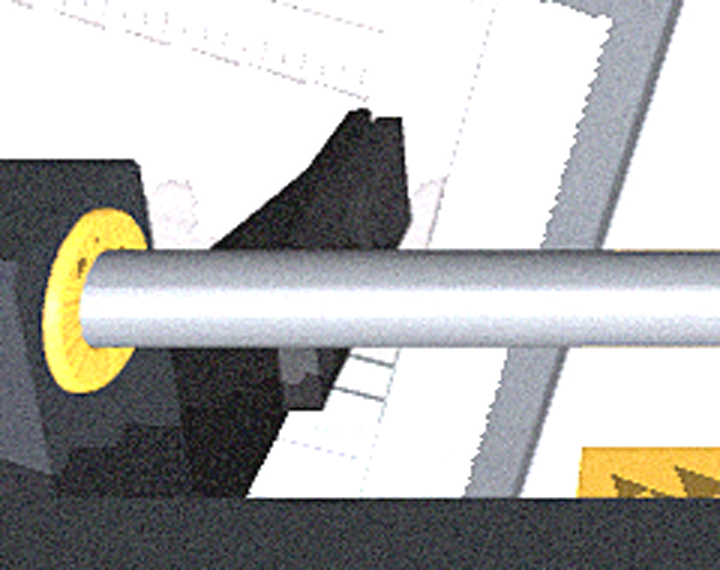

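View pics/w6f.png

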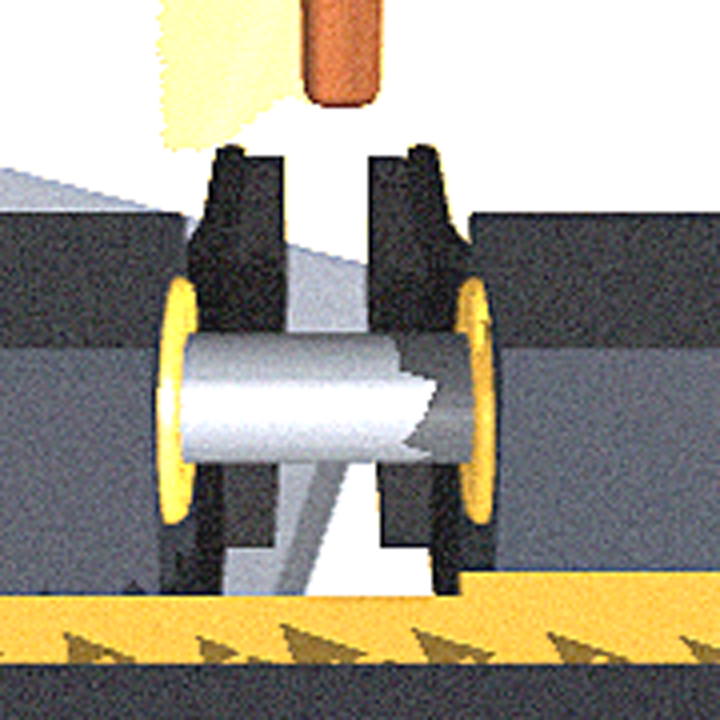

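Call:
move_arm(increments=[0,0,0,0,0,0,0.06,0,0,0,-0.02,0,0,0.06,0,0,0,-0.06,0,0,0.06,0,0,0,-0.1,0,0,0.06,0,0,0,-0.1,0,0,0.06,0,0,0,-0.1,0,0,0.06,0,0,0,-0.1,0,0,0.06,0,0,0,-0.1,0,0,0.06,0,0,0,-0.1,0,0,0.06,0,0,0,-0.1,0,0,0.06])

```text
time_s: 9.43
tcp_pos: [0.5157, -0.3535, 0.1388]
ee_rot: [[-0.003, -0.93, -0.368], [0.001, -0.368, 0.93], [-1.0, 0.002, 0.002]]
wrist_force: [-0.7, 0.3, -0.1]
gripper_width: 0.655
```

```bash
python3 snap.py w8; python3 - <<'E'
from h import *
s=r.sense();print(s['tcp_pos'],s['gripper_width']*87,s['wrist_force'],s['moment'])
im=cv2.imread('pics/w8.png');crop(im,220,60,420,360,2,'pics/w8a.png')
E
```

```text
[ 0.51586597 -0.35358593  0.13903351] 9.4833
[ 0.51586597 -0.35358593  0.13903351] 58.176524695928784 [-0.05726598  0.06531239 -0.35061722] [ 0.03065392 -0.05033379  0.08751495]
```

View pics/w8a.png

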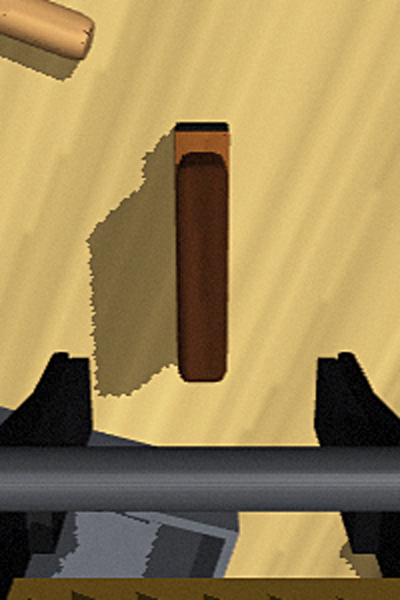

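Call:
move_arm(increments=[0,0,0,0.03,0,0,0.06,0,0,0,0.065,0,0,0.06,0,0,0,0.09,0,0,0.06,0,0,0,0.105,0,0,0.06,0,0,0,0.115,0,0,0.06,0,0,0,0.122,0,0,0.06,0,0,0,0.128,0,0,0.06,0,0,0,0.128,0,0,0.06])

```text
time_s: 10.15
tcp_pos: [0.5161, -0.3537, 0.0116]
ee_rot: [[-0.001, -0.93, -0.368], [0.0, -0.368, 0.93], [-1.0, 0.001, 0.001]]
wrist_force: [-0.5, -0.1, -0.1]
gripper_width: 0.686
```

Call:
move_arm(increments=[0,0,0,0,0,0,0.02,0,0,0,0,0,0,0,0,0,0,0,0,0,0,0,0,0,0,0,0,0,0,0,0,0,0,0,0,0,0,0,0,0,0,0,0,0,0,0,0,0,0,0,0,0,0,0,0,0])

```text
time_s: 10.82
tcp_pos: [0.5163, -0.3538, 0.0124]
ee_rot: [[0.0, -0.93, -0.368], [-0.0, -0.368, 0.93], [-1.0, -0.0, -0.0]]
wrist_force: [-0.3, -0.7, 0.1]
gripper_width: 0.225
```

Call:
move_arm(increments=[0,0,0,0,0,0,0,0,0,0,-0.01,0,0,0,0,0,0,-0.03,0,0,0,0,0,0,-0.06,0,0,0,0,0,0,-0.095,0,0,0,0,0,0,-0.13,0,0,0,0,0,0,-0.165,0,0,0,0,0,0,-0.19,0,0,0,0,0,0,-0.19,0,0,0])

```text
time_s: 11.57
tcp_pos: [0.5192, -0.3557, 0.2102]
ee_rot: [[0.012, -0.929, -0.369], [-0.007, -0.369, 0.929], [-1.0, -0.008, -0.011]]
wrist_force: [0.5, -0.3, -1.3]
gripper_width: 0.223
```

```bash
python3 snap.py w9; python3 - <<'E'
from h import *
s=r.sense();print(s['tcp_pos'],s['gripper_width']*87,s['wrist_force'],s['moment'],s['joints'].round(1))
E
```

```text
[ 0.51788759 -0.3544673   0.20649361] 11.6167
[ 0.51788759 -0.3544673   0.20649361] 19.41246211674147 [-1.03057129  0.31200327 -1.93199443] [ 0.12098989  0.02438956 -0.05512778] [-19.6  21.6   1.6   0.  -69.6  41.2]
```

View pics/w9.png

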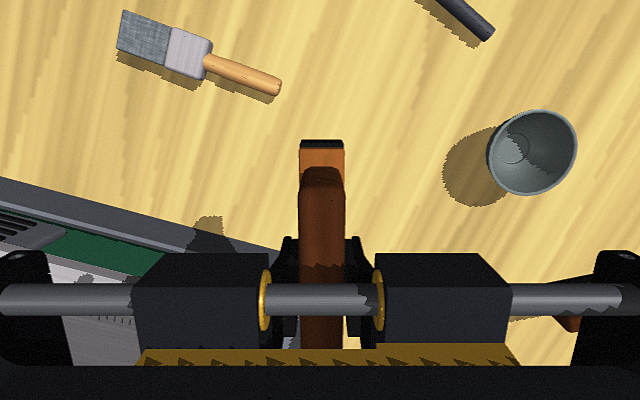

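Call:
move_arm(increments=[1.6,0,0,0,-0.026,0.022,0,3.2,0,0,0,-0.053,0.045,0,4.8,0,0,0,-0.081,0.068,0,6.4,0,0,0,-0.109,0.092,0,8,0,0,0,-0.138,0.116,0,9.6,0,0,0,-0.166,0.14,0,11.2,0,0,0,-0.194,0.164,0,12.8,0,0,0,-0.22,0.186,0,14.4,0,0,0,-0.245,0.207,0,16.1,0,0,0,-0.265,0.224,0,16.1,0,0,0,-0.279,0.235,0,16.1,0,0,0,-0.279,0.235,0])

```text
time_s: 12.62
tcp_pos: [0.6897, -0.0292, 0.1997]
ee_rot: [[-0.003, -0.995, -0.1], [0.0, -0.1, 0.995], [-1.0, 0.003, 0.001]]
wrist_force: [-0.3, -0.2, -2.4]
gripper_width: 0.226
```

```bash
python3 snap.py w10; python3 - <<'E'
from h import *
s=r.sense();print(s['tcp_pos'],s['gripper_width']*87,s['wrist_force'],s['ee_rot'])
E
```

```text
[ 0.68879719 -0.03101086  0.20008586] 12.6667
[ 0.68879719 -0.03101086  0.20008586] 19.81044446740059 [-0.30753214  0.334354   -2.54978488] [[-3.67807110e-03 -9.95082173e-01 -9.89845458e-02]
 [-1.70807168e-04 -9.89845887e-02  9.95088952e-01]
 [-9.99993221e-01  3.67691518e-03  1.94105187e-04]]
```

View pics/w10.png

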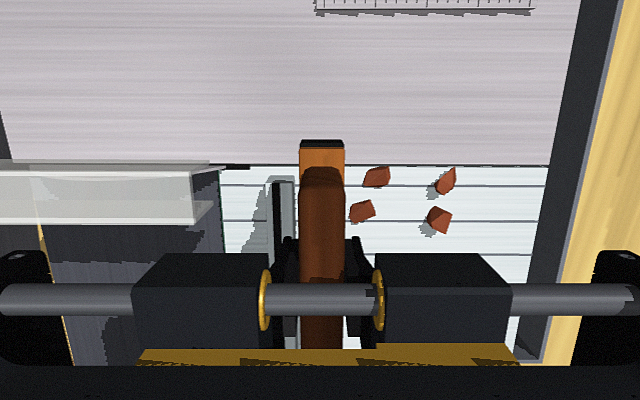

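```bash
cat > ov.py <<'E'
from h import *
import pickle,sys
n=sys.argv[1];C=np.array([float(sys.argv[2]),float(sys.argv[3])]);th=np.radians(float(sys.argv[4]))
cm=pickle.load(open(f'pics/{n}.pkl','rb'));im=cv2.imread(f'pics/{n}.png')
ex=np.array([np.cos(th),np.sin(th)]);ey=np.array([-ex[1],ex[0]])
def W(x,y,z): p=C+x*ex+y*ey;return (p[0],p[1],.12+z)
k=float(sys.argv[5]) if len(sys.argv)>5 else 1
x0,y0,x1,y1=map(int,sys.argv[6:10]) if len(sys.argv)>6 else (0,0,640,400)
im=cv2.resize(im[y0:y1,x0:x1],None,fx=k,fy=k,interpolation=cv2.INTER_CUBIC)
def poly(P,c):
    q=((proj(cm,np.array([W(*p) for p in P]))+.5-[x0,y0])*k).astype(int);cv2.polylines(im,[q.reshape(-1,1,2)],True,c,1)
poly([(0,-.075,.025),(0,.12,.025),(.02,.12,.025),(.02,-.075,.025)],(0,255,0))
poly([(0,-.075,0),(0,.1,0)],(0,200,255))
poly([(-.05,0,.023),(0,0,.023),(0,.01,.023),(-.05,.01,.023)],(255,0,0))
poly([(-.05,0,0),(0,0,0)],(255,0,255))
poly([(0,0,0),(-.056,0,0),(-.056,-.1,0),(0,-.1,0)],(255,255,0))
poly([(-.1986,-.25,0),(-.1986,.12,0)],(0,0,255))
cv2.imwrite(f'pics/{n}_ov.png',im)
E
python3 ov.py w3 .7045 .0315 5.5 3 80 30 340 230; python3 ov.py w10 .7045 .0315 5.5 2.5 200 130 500 360
```

```text
(no output)
```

View pics/w3_ov.png

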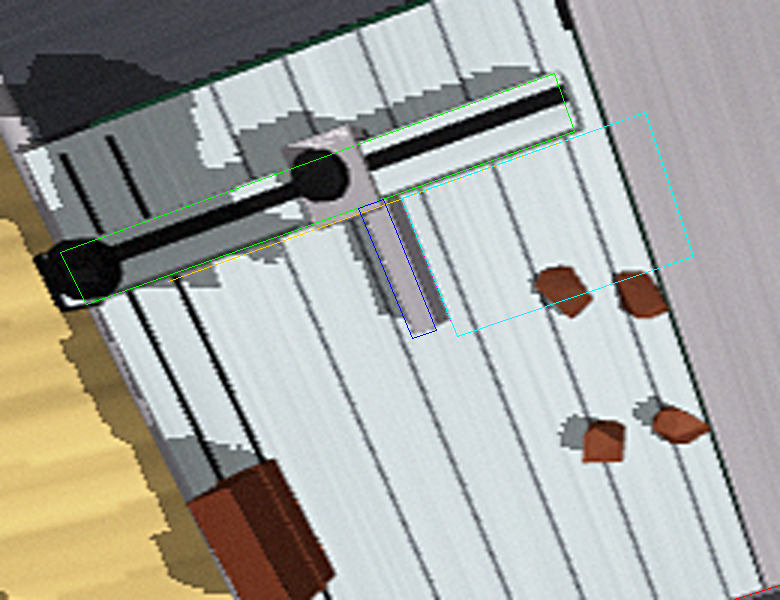

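View pics/w10_ov.png

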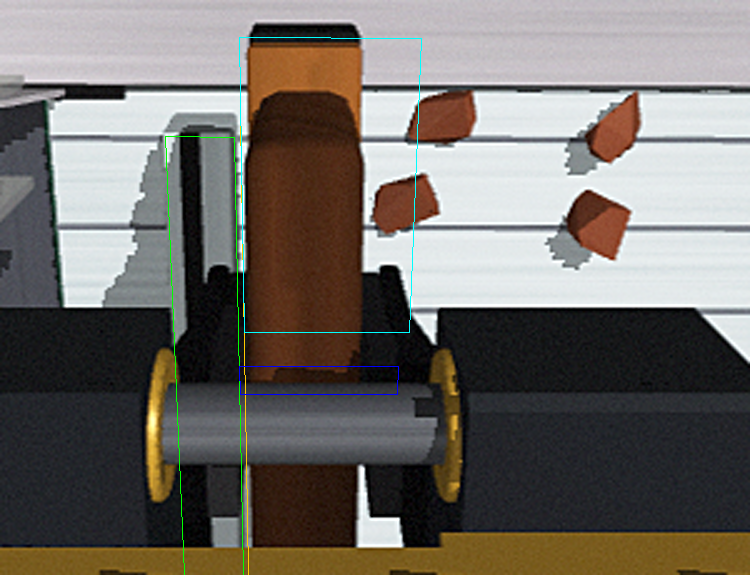

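Call:
move_arm(increments=[0,0,0,0.015,0,0,0,0,0,0,0.035,0,0,0,0,0,0,0.05,0,0,0,0,0,0,0.059,0,0,0,0,0,0,0.062,0,0,0,0,0,0,0.062,0,0,0])

```text
time_s: 13.17
tcp_pos: [0.6884, -0.0335, 0.1394]
ee_rot: [[-0.002, -0.995, -0.095], [-0.0, -0.095, 0.995], [-1.0, 0.002, -0.0]]
wrist_force: [0.5, 0.3, -1.2]
gripper_width: 0.229
```

```bash
python3 - <<'E'
from h import *
s=r.sense();print(s['tcp_pos'],s['gripper_width']*87,s['wrist_force'],s['joint_velocities'].round(1))
E
```

```text
[ 0.68841674 -0.03347458  0.13938677] 19.8804372594531 [ 0.47658409  0.25349402 -1.1770448 ] [ 0.3 -1.   2.   0.5 -0.6 -0.1]
```

Call:
move_arm(increments=[0,0,0,0.003,0,0,0,0,0,0,0.0045,0,0,0,0,0,0,0.0045,0,0,0])

```text
time_s: 13.42
tcp_pos: [0.6893, -0.0326, 0.1363]
ee_rot: [[0.001, -0.995, -0.096], [0.0, -0.096, 0.995], [-1.0, -0.001, 0.0]]
wrist_force: [-0.9, -0.7, -1.3]
gripper_width: 0.229
```

```bash
python3 snap.py w11;python3 - <<'E'
from h import *
s=r.sense();print(s['tcp_pos'],s['gripper_width']*87,s['wrist_force'],s['joint_velocities'].round(1))
E
```

```text
[ 0.6893681  -0.03251566  0.13637629] 13.4667
[ 0.6893681  -0.03251566  0.13637629] 19.860349078775087 [ 0.14466418  0.41665679 -1.47412099] [ 0.1  0.   0.1  0.1 -0.  -0. ]
```

View pics/w11.png

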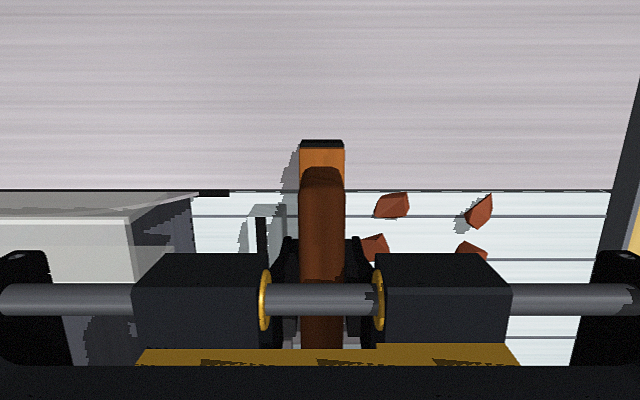

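Call:
move_arm(increments=[0,0,0,0.002,0,0,0,0,0,0,0.0032,0,0,0,0,0,0,0.0032,0.003,0,0,0,0,0,0.0032,0.008,0,0,0,0,0,0.0032,0.015,0,0,0,0,0,0.0032,0.023,0,0,0,0,0,0.0032,0.031,0,0,0,0,0,0.0032,0.039,0,0,0,0,0,0.0032,0.047,0,0,0,0,0,0.0032,0.055,0,0,0,0,0,0.0032,0.063,0,0,0,0,0,0.0032,0.071,0,0])

```text
time_s: 14.47
tcp_pos: [0.6176, -0.0395, 0.1327]
ee_rot: [[0.0, -0.995, -0.096], [-0.0, -0.096, 0.995], [-1.0, -0.0, -0.0]]
wrist_force: [0.8, 0.3, -0.8]
gripper_width: 0.227
```

```bash
python3 snap.py w12;python3 - <<'E'
from h import *
s=r.sense();print(s['tcp_pos'],s['gripper_width']*87,s['wrist_force'],s['joint_velocities'].round(1))
E
```

```text
[ 0.61598233 -0.03956359  0.13274906] 14.5167
[ 0.61598233 -0.03956359  0.13274906] 19.65104311651113 [-2.3324349  -0.72993954 -1.88980546] [-0.3  1.   1.9  0.2 -0.8  0.3]
```

View pics/w12.png

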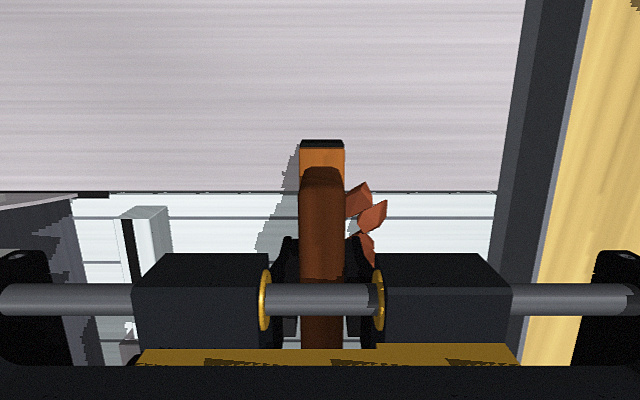

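Call:
move_arm(increments=[0,0,0,0,0.005,0,0,0,0,0,0,0.013,0,0,0,0,0,0,0.022,0,0,0,0,0,0,0.032,0,0,0,0,0,0,0.042,0,0,0,0,0,0,0.053,0,0,0,0,0,0,0.064,0,0,0,0,0,0,0.075,0,0,0,0,0,0,0.086,0,0,0,0,0,0,0.097,0,0,0,0,0,0,0.108,0,0,0,0,0,0,0.119,0,0])

```text
time_s: 15.52
tcp_pos: [0.4987, -0.051, 0.1326]
ee_rot: [[-0.0, -0.995, -0.096], [0.0, -0.096, 0.995], [-1.0, 0.0, 0.0]]
wrist_force: [-0.2, 0.1, -1.5]
gripper_width: 0.228
```

Call:
move_arm(increments=[0,0,0,0,0.006,0,0,0,0,0,0,0.01,0,0,0,0,0,0,0.01,0,0])

```text
time_s: 15.77
tcp_pos: [0.4893, -0.0518, 0.1328]
ee_rot: [[0.0, -0.995, -0.096], [0.0, -0.096, 0.995], [-1.0, -0.0, 0.0]]
wrist_force: [0.4, 0.3, -1.6]
gripper_width: 0.226
```

```bash
python3 snap.py w13;python3 snap.py s13 scene; python3 - <<'E'
from h import *
s=r.sense();print(s['tcp_pos'],s['gripper_width']*87,s['wrist_force'])
im=cv2.imread('pics/s13.png');crop(im,240,170,460,330,3.5,'pics/s13a.png')
E
```

```text
[ 0.49006697 -0.05173146  0.13280775] 15.8167
[ 0.49049589 -0.05168836  0.13276373] 15.8667
[ 0.49049589 -0.05168836  0.13276373] 19.865502059303875 [ 1.01403513  0.42233245 -0.87327278]
```

View pics/w13.png

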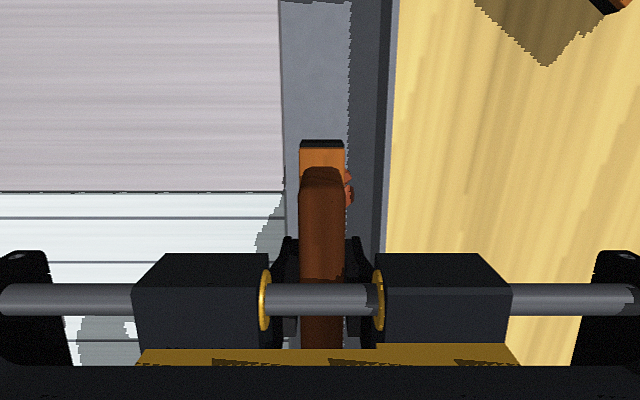

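View pics/s13a.png

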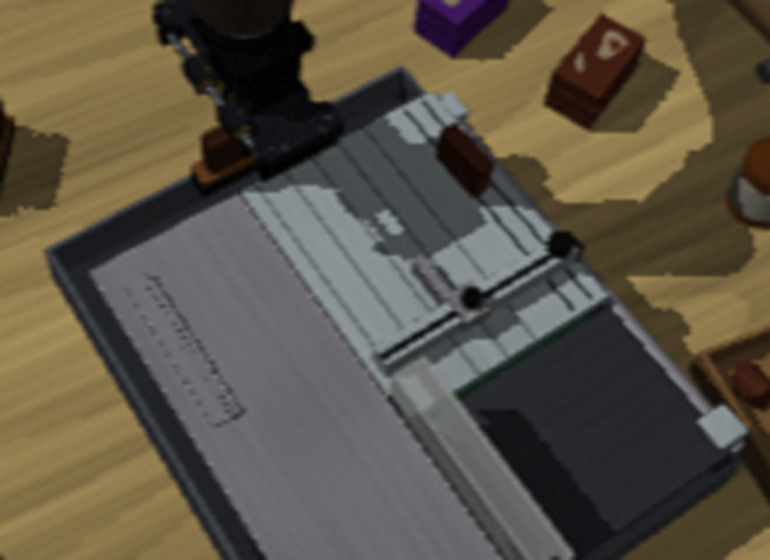

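Call:
move_arm(increments=[0,0,0,-0.015,0,0,0,0,0,0,-0.045,0,0,0,0,0,0,-0.08,0,0,0,0,0,0,-0.1,0,0.01,0,0,0,0,-0.1,-0.01,-0.02,0,0,0,0,-0.1,-0.01,-0.05,0,0,0,0,-0.1,-0.02,-0.09,0,0,0,0,-0.1,-0.02,-0.13,0,0,0,0,-0.1,-0.02,-0.15,0])

```text
time_s: 16.62
tcp_pos: [0.5254, -0.2025, 0.232]
ee_rot: [[-0.0, -0.996, -0.094], [-0.001, -0.094, 0.996], [-1.0, 0.0, -0.001]]
wrist_force: [-0.5, 0.3, -1.8]
gripper_width: 0.229
```

```bash
python3 snap.py w14;python3 snap.py t14 top; python3 - <<'E'
from h import *
s=r.sense();print(s['tcp_pos'],s['gripper_width']*87,s['wrist_force'])
im=cv2.imread('pics/t14.png');crop(im,260,50,420,200,4,'pics/t14a.png')
E
```

```text
[ 0.52536213 -0.2042533   0.23169034] 16.6667
[ 0.52494734 -0.20216566  0.23153331] 16.7167
[ 0.52494734 -0.20216566  0.23153331] 20.21687403729257 [-0.46958786 -0.05449924 -2.5075386 ]
```

View pics/w14.png

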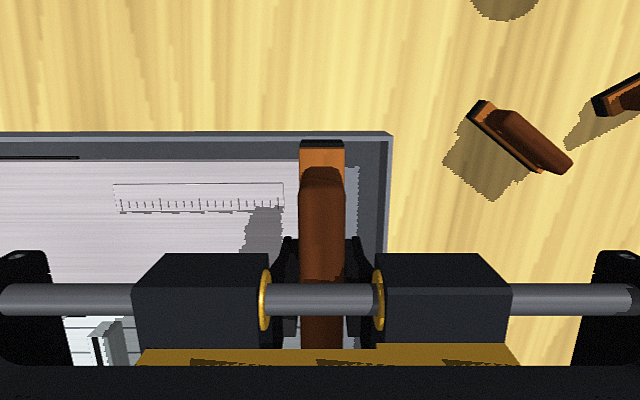

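View pics/t14a.png

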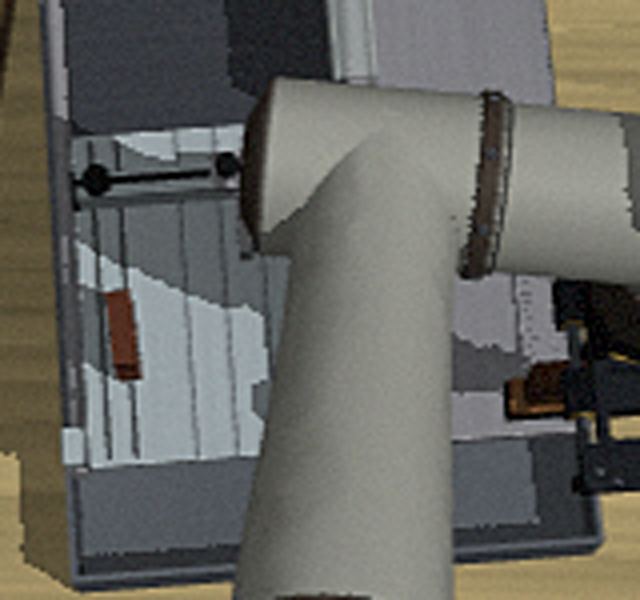

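Call:
move_arm(increments=[0,0,0,0,0.006,-0.035,0,0,0,0,0,0.012,-0.075,0,0,0,0,0,0.018,-0.115,0,0,0,0,0,0.023,-0.15,0,0,0,0,0.04,0.023,-0.15,0,0,0,0,0.08,0.023,-0.15,0,0,0,0,0.12,0.023,-0.15,0,0,0,0,0.155,0.023,-0.15,0,0,0,0,0.185,0.023,-0.15,0,0,0,0,0.205,0.023,-0.15,0,0,0,0,0.212,0.023,-0.15,0,0,0,0,0.212,0.023,-0.15,0])

```text
time_s: 17.72
tcp_pos: [0.5151, -0.3497, 0.0182]
ee_rot: [[-0.004, -0.995, -0.097], [0.002, -0.097, 0.995], [-1.0, 0.004, 0.002]]
wrist_force: [0.1, 0.1, -1.2]
gripper_width: 0.231
```

```bash
python3 - <<'E'
from h import *
s=r.sense();print(s['tcp_pos'],s['gripper_width']*87,s['wrist_force'],s['joint_velocities'].round(1))
E
```

```text
[ 0.5150686  -0.34972006  0.01824261] 20.123650353824274 [ 0.06595767  0.06089793 -1.1731412 ] [-0.1 -2.8  2.8  1.  -1.1  0.1]
```

Call:
move_arm(increments=[0,0,0,0.002,0,0,0,0,0,0,0.005,0,0,0,0,0,0,0.006,0,0,0,0,0,0,0.006,0,0,0])

```text
time_s: 18.05
tcp_pos: [0.5166, -0.3508, 0.0156]
ee_rot: [[0.002, -0.995, -0.096], [-0.001, -0.096, 0.995], [-1.0, -0.002, -0.001]]
wrist_force: [-0.6, -0.2, -1.9]
gripper_width: 0.225
```

Call:
move_arm(increments=[0,0,0,0.002,0,0,0,0,0,0,0.0035,0,0,0,0,0,0,0.0035,0,0,0])

```text
time_s: 18.3
tcp_pos: [0.5166, -0.351, 0.0124]
ee_rot: [[0.002, -0.995, -0.097], [-0.001, -0.097, 0.995], [-1.0, -0.001, -0.001]]
wrist_force: [-0.6, -0.0, 4.2]
gripper_width: 0.229
```

Touching the bench (Fz +4 N). Release and rise.

Call:
move_arm(increments=[0,0,0,0,0,0,0.03,0,0,0,0,0,0,0.05,0,0,0,0,0,0,0.06,0,0,0,0,0,0,0.087,0,0,0,0,0,0,0.087,0,0,0,-0.015,0,0,0.087,0,0,0,-0.045,0,0,0.087,0,0,0,-0.085,0,0,0.087,0,0,0,-0.125,0,0,0.087,0,0,0,-0.165,0,0,0.087,0,0,0,-0.205,0,0,0.087,0,0,0,-0.245,0,0,0.087])

```text
time_s: 19.3
tcp_pos: [0.5154, -0.3505, 0.2582]
ee_rot: [[0.0, -0.995, -0.096], [-0.0, -0.096, 0.995], [-1.0, -0.0, -0.0]]
wrist_force: [1.4, -1.0, -1.0]
gripper_width: 0.977
```

```bash
python3 snap.py w15;python3 snap.py s15 scene; python3 - <<'E'
from h import *
s=r.sense();print(s['tcp_pos'],s['gripper_width']*87,s['wrist_force'])
im=cv2.imread('pics/s15.png');crop(im,230,170,430,320,4,'pics/s15a.png')
E
```

```text
[ 0.51901751 -0.35353496  0.2684414 ] 19.35
[ 0.51912653 -0.35297931  0.26509815] 19.4
[ 0.51912653 -0.35297931  0.26509815] 86.54820378094279 [0.29485387 0.29216515 0.47984821]
```

View pics/w15.png

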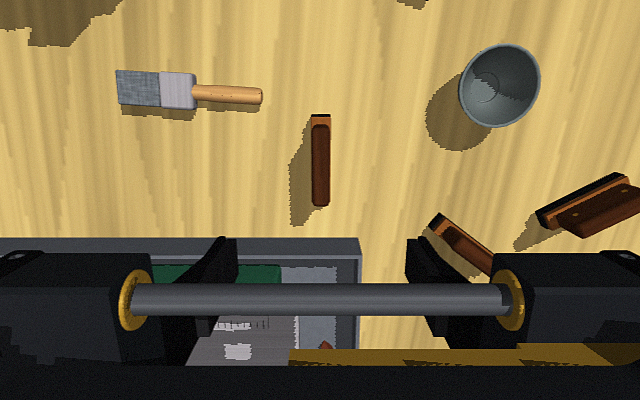

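View pics/s15a.png

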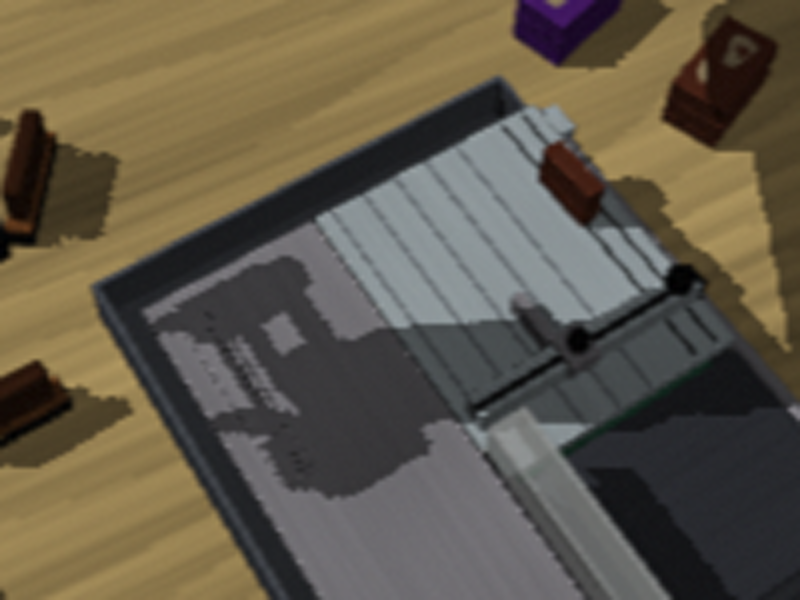

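Call:
move_arm(increments=[-1,0,0,-0.02,-0.001,0.03,0.087,-2,0,0,-0.04,-0.001,0.069,0.087,-3,0,0,-0.05,-0.002,0.109,0.087,-4,0,0,-0.05,-0.003,0.149,0.087,-5,0,0,-0.05,-0.003,0.189,0.087,-6,0,0,-0.05,-0.004,0.229,0.087,-7,0,0,-0.05,-0.005,0.269,0.087,-8,0,0,-0.05,-0.006,0.309,0.087,-9,0,0,-0.05,-0.006,0.349,0.087,-10,0,0,-0.05,-0.007,0.389,0.087,-10,0,0,-0.05,-0.007,0.42,0.087])

```text
time_s: 20.32
tcp_pos: [0.4818, 0.0706, 0.3059]
ee_rot: [[0.0, -0.963, -0.269], [0.001, -0.269, 0.963], [-1.0, -0.001, 0.0]]
wrist_force: [1.2, -0.1, 0.4]
gripper_width: 1.0
```

```bash
python3 snap.py w16; python3 - <<'E'
from h import *
s=r.sense();print(s['tcp_pos'],s['ee_rot'].round(3))
E
```

```text
[0.48194765 0.07394917 0.30566188] 20.3667
[0.48194765 0.07394917 0.30566188] [[ 0.001 -0.962 -0.272]
 [ 0.002 -0.272  0.962]
 [-1.    -0.001  0.002]]
```

View pics/w16.png

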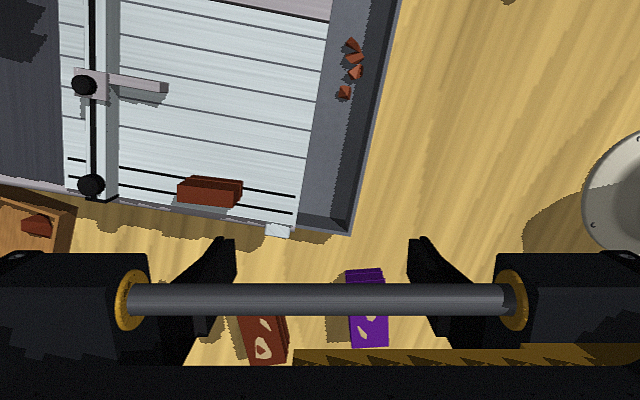

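Call:
move_arm(increments=[-1,0,0,0,-0.007,0.036,0.087,-2,0,0,0,-0.015,0.075,0.087,-3,0,0,0,-0.023,0.115,0.087,-4,0,0,0,-0.031,0.155,0.087,-5,0,0,0,-0.039,0.195,0.087,-6,0,0,0,-0.047,0.235,0.087,-7,0,0,0,-0.055,0.275,0.087,-8,0,0,0,-0.063,0.315,0.087,-9.5,0,0,0,-0.071,0.354,0.087,-9.5,0,0,0,-0.071,0.354,0.087,-9.5,0,0,0,-0.071,0.354,0.087])

```text
time_s: 21.28
tcp_pos: [0.4555, 0.43, 0.3039]
ee_rot: [[-0.002, -0.905, -0.425], [-0.002, -0.425, 0.905], [-1.0, 0.003, -0.001]]
wrist_force: [-0.1, -0.7, -0.2]
gripper_width: 0.999
```

```bash
python3 snap.py w17; python3 - <<'E'
from h import *
s=r.sense();print(s['tcp_pos'],s['ee_rot'].round(3),s['joints'].round(1),s['joint_velocities'].round(1))
E
```

```text
[0.45584796 0.42865847 0.30483077] 21.3333
[0.45584796 0.42865847 0.30483077] [[-0.001 -0.906 -0.424]
 [-0.002 -0.424  0.906]
 [-1.     0.002 -0.001]] [ 58.   19.4  12.1  -0.  -82.9 -33. ] [-1.5 -2.  -0.7  0.2 -0.2 -0.1]
```

View pics/w17.png

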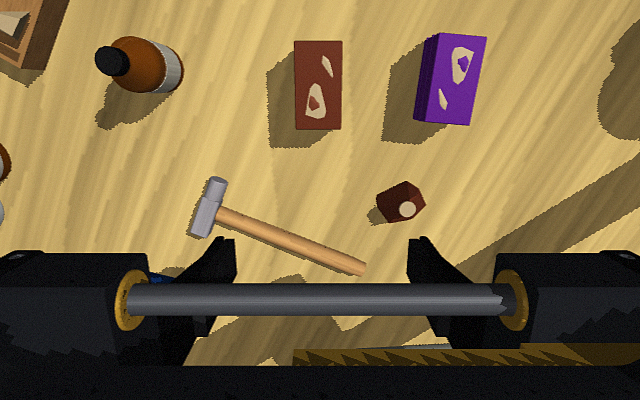

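```bash
python3 - <<'E'
from h import *
import pickle
cm=pickle.load(open('pics/w17.pkl','rb'))
A=[pix2(cm,p,.06) for p in [(294.2,41),(342,40.5),(341.5,129),(295.8,130)]]
for a in A: print(a.round(4))
print('c',np.mean(A,0),[np.linalg.norm(A[i]-A[(i+1)%4]).round(4) for i in range(4)])
v=(A[3]+A[2])/2-(A[0]+A[1])/2;print('yaw',np.degrees(np.arctan2(v[1],v[0]))-90)
im=cv2.imread('pics/w17.png');crop(im,260,20,380,150,4.5,'pics/w17a.png')
b=pix2(cm,(150,65),.06);print('bottle',b)
E
```

```text
[0.541  0.3196 0.06  ]
[0.492 0.296 0.06 ]
[0.4489 0.3855 0.06  ]
[0.4989 0.4102 0.06  ]
c [0.49520522 0.35280569 0.06      ] [np.float64(0.0544), np.float64(0.0993), np.float64(0.0557), np.float64(0.0999)]
yaw 25.33497051771991
bottle [0.68180384 0.41383731 0.06      ]
```

View pics/w17a.png

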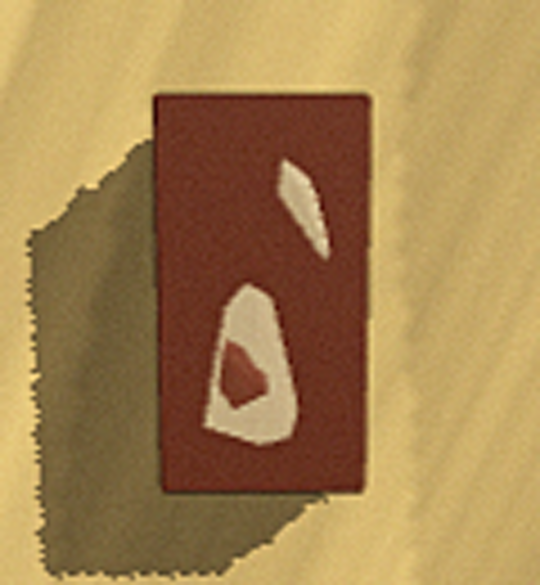

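Call:
move_arm(increments=[0,0,0,0,-0.001,-0.035,0.087,0,0,0,0.01,-0.003,-0.07,0.087,0,0,0,0.04,-0.0035,-0.0855,0.087,0,0,0,0.08,-0.0035,-0.0855,0.087,0,0,0,0.12,-0.0035,-0.0855,0.087,0,0,0,0.16,-0.0035,-0.0855,0.087,0,0,0,0.2,-0.0035,-0.0855,0.087,0,0,0,0.235,-0.0035,-0.0855,0.087,0,0,0,0.265,-0.0035,-0.0855,0.087,0,0,0,0.285,-0.0035,-0.0855,0.087,0,0,0,0.294,-0.0035,-0.0855,0.087,0,0,0,0.294,-0.0035,-0.0855,0.087])

```text
time_s: 22.33
tcp_pos: [0.4948, 0.35, 0.0104]
ee_rot: [[-0.003, -0.907, -0.422], [-0.003, -0.422, 0.907], [-1.0, 0.004, -0.002]]
wrist_force: [-0.7, 0.1, 0.8]
gripper_width: 1.0
```

```bash
python3 - <<'E'
from h import *
s=r.sense();print(s['tcp_pos'],s['wrist_force'],s['joint_velocities'].round(1))
E
```

```text
[0.49483962 0.34999194 0.01042048] [-0.71521365  0.06648536  0.8129225 ] [ 0.2 -2.5  2.9  1.  -1.5  0. ]
```

Call:
move_arm(increments=[0,0,0,0,0,0.002,0.03,0,0,0,0,0,0.002,0.01,0,0,0,0,0,0.002,0,0,0,0,0,0,0.002,0,0,0,0,0,0,0.002,0,0,0,0,0,0,0.002,0,0,0,0,0,0,0.002,0,0,0,0,0,0,0.002,0,0,0,0,0,0,0.002,0])

```text
time_s: 23.08
tcp_pos: [0.4949, 0.3543, 0.0128]
ee_rot: [[0.001, -0.906, -0.423], [0.001, -0.423, 0.906], [-1.0, -0.001, 0.0]]
wrist_force: [-2.0, -1.1, 5.5]
gripper_width: 0.648
```

```bash
python3 - <<'E'
from h import *
s=r.sense();print(s['tcp_pos'],s['gripper_width']*87,s['wrist_force'],s['ee_rot'][:,1])
E
```

```text
[0.49489065 0.35431816 0.01279983] 56.35303718349734 [-2.0408453  -1.13044197  5.46856324] [-0.90599676 -0.4232836  -0.00093342]
```

Call:
move_arm(increments=[0,0,0,-0.01,0,0,0,0,0,0,-0.03,0,0,0,0,0,0,-0.06,0,0,0,0,0,0,-0.095,0,0,0,0,0,0,-0.13,0,0,0,0,0,0,-0.165,0,0,0,0,0,0,-0.19,0,0,0,0,0,0,-0.2,0,0,0,0,0,0,-0.2,0,0,0])

```text
time_s: 23.83
tcp_pos: [0.4948, 0.3544, 0.2133]
ee_rot: [[0.001, -0.906, -0.423], [0.003, -0.423, 0.906], [-1.0, -0.002, 0.002]]
wrist_force: [0.3, 0.1, -8.2]
gripper_width: 0.643
```

```bash
python3 snap.py w18; python3 - <<'E'
from h import *
s=r.sense();print(s['tcp_pos'],s['gripper_width']*87,s['wrist_force'],s['moment'])
E
```

```text
[0.49361998 0.35361169 0.21057618] 23.8833
[0.49361998 0.35361169 0.21057618] 55.80261085960416 [ 0.33150131 -0.66390661 -8.35558112] [ 0.08232158  0.05495596 -0.01160892]
```

View pics/w18.png

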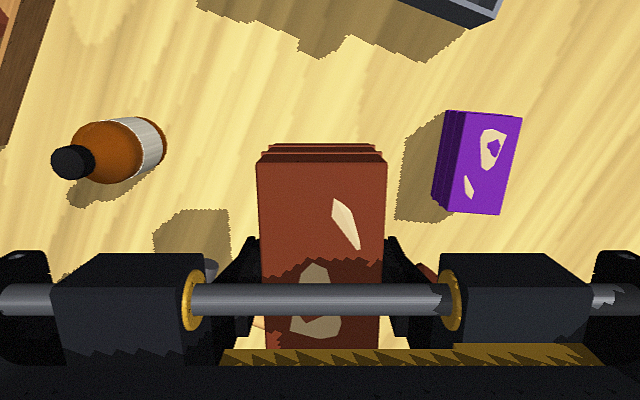

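Call:
move_arm(increments=[1.5,0,0,0,0,-0.025,0,3.5,0,0,0,0.001,-0.06,0,5.5,0,0,0,0.001,-0.1,0,7.5,0,0,0,0.002,-0.14,0,9.5,0,0,0,0.002,-0.18,0,11.5,0,0,0,0.003,-0.22,0,13.5,0,0,0,0.003,-0.26,0,15,0,0,0,0.004,-0.3,0,16.5,0,0,0,0.004,-0.34,0,18,0,0,0,0.005,-0.375,0,19.5,0,0,0,0.005,-0.41,0,19.5,0,0,0,0.005,-0.428,0])

```text
time_s: 24.88
tcp_pos: [0.67, -0.0399, 0.2065]
ee_rot: [[-0.009, -0.996, -0.092], [-0.001, -0.092, 0.996], [-1.0, 0.009, -0.0]]
wrist_force: [0.2, 0.7, -7.2]
gripper_width: 0.641
```

Call:
move_arm(increments=[0,0,0,0,0,0,0,0,0,0,0,0,0,0])

```text
time_s: 25.05
tcp_pos: [0.6691, -0.0371, 0.2067]
ee_rot: [[-0.009, -0.996, -0.093], [0.0, -0.093, 0.996], [-1.0, 0.009, 0.001]]
wrist_force: [0.4, 0.4, -7.9]
gripper_width: 0.646
```

```bash
python3 snap.py w19; python3 - <<'E'
from h import *
s=r.sense();print(s['tcp_pos'],s['gripper_width']*87,s['wrist_force'],s['ee_rot'].round(3))
E
python3 ov.py w19 .7045 .0315 5.5 1.25
```

```text
[ 0.66917034 -0.03601412  0.20761412] 25.1
[ 0.66917034 -0.03601412  0.20761412] 55.56284928429997 [ 0.36498936 -0.11762589 -7.17873224] [[-0.008 -0.995 -0.095]
 [ 0.    -0.095  0.995]
 [-1.     0.008  0.001]]
```

View pics/w19_ov.png

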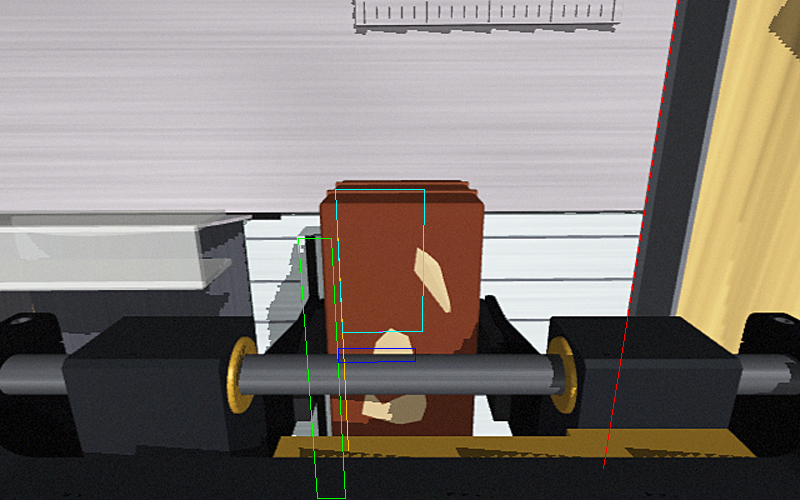

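Call:
move_arm(increments=[0,0,0,0.01,0,0,0,0,0,0,0.03,0,0,0,0,0,0,0.05,0,0,0,0,0,0,0.062,0,0,0,0,0,0,0.068,0,0,0,0,0,0,0.068,0,0,0,0,0,0,0.068,0,0,0])

```text
time_s: 25.68
tcp_pos: [0.6712, -0.0352, 0.144]
ee_rot: [[-0.0, -0.995, -0.098], [-0.0, -0.098, 0.995], [-1.0, 0.0, -0.0]]
wrist_force: [0.1, 0.1, -6.5]
gripper_width: 0.64
```

```bash
python3 snap.py w20; python3 - <<'E'
from h import *
s=r.sense();print(s['tcp_pos'],s['gripper_width']*87,s['wrist_force'],s['ee_rot'].round(4))
E
python3 ov.py w20 .7045 .0315 5.5 1.25
```

```text
[ 0.67180868 -0.03538664  0.14496816] 25.7333
[ 0.67180868 -0.03538664  0.14496816] 55.97252542088011 [ 0.59122929  0.18302926 -7.0928079 ] [[ 1.900e-03 -9.952e-01 -9.740e-02]
 [-2.000e-04 -9.740e-02  9.952e-01]
 [-1.000e+00 -1.800e-03 -4.000e-04]]
```

View pics/w20_ov.png

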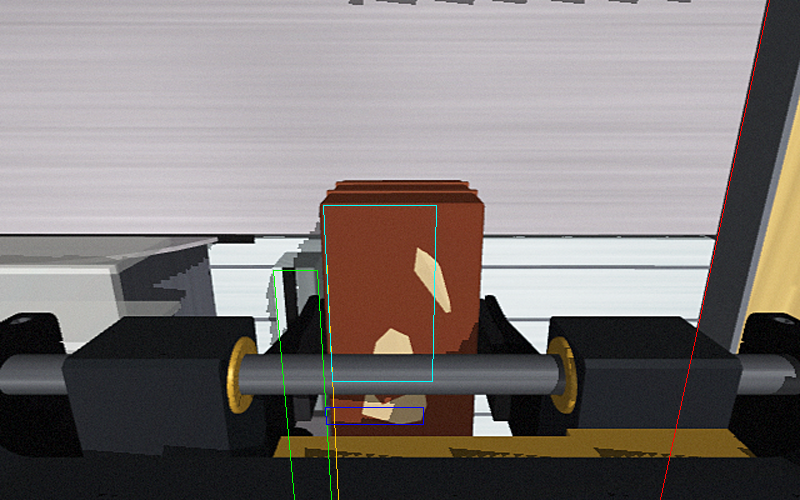

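Call:
move_arm(increments=[0,0,0,0.004,0,0,0,0,0,0,0.008,0,0,0,0,0,0,0.01,0,0,0,0,0,0,0.01,0,0,0,0,0,0,0.01,0,0,0])

```text
time_s: 26.15
tcp_pos: [0.6711, -0.0361, 0.134]
ee_rot: [[-0.0, -0.995, -0.096], [-0.0, -0.096, 0.995], [-1.0, 0.0, -0.0]]
wrist_force: [0.3, 1.2, -6.4]
gripper_width: 0.643
```

Call:
move_arm(increments=[0,0,0,0.001,0,0,0,0,0,0,0.002,0,0,0,0,0,0,0.003,0,0,0,0,0,0,0.003,0,0,0])

```text
time_s: 26.48
tcp_pos: [0.6716, -0.036, 0.1329]
ee_rot: [[0.002, -0.995, -0.097], [-0.0, -0.097, 0.995], [-1.0, -0.002, -0.001]]
wrist_force: [-3.0, 2.1, 0.6]
gripper_width: 0.641
```

Call:
move_arm(increments=[0,0,0,0,-0.002,0,0,0,0,0,0,-0.004,0,0,0,0,0,0,-0.006,0,0,0,0,0,0,-0.008,0,0,0,0,0,0,-0.01,0,0,0,0,0,0,-0.01,0,0])

```text
time_s: 26.98
tcp_pos: [0.682, -0.0356, 0.1329]
ee_rot: [[0.002, -0.995, -0.097], [-0.001, -0.097, 0.995], [-1.0, -0.002, -0.001]]
wrist_force: [-4.1, -0.3, 4.9]
gripper_width: 0.646
```

Call:
move_arm(increments=[0,0,0,0,-0.001,0,0,0,0,0,0,-0.002,0,0,0,0,0,0,-0.003,0,0,0,0,0,0,-0.003,0,0])

```text
time_s: 27.32
tcp_pos: [0.6834, -0.0356, 0.1329]
ee_rot: [[-0.001, -0.995, -0.096], [-0.001, -0.096, 0.995], [-1.0, 0.001, -0.001]]
wrist_force: [-8.1, -0.5, 7.2]
gripper_width: 0.637
```

Call:
move_arm(increments=[0,0,0,0,0,0.002,0,0,0,0,0,0,0.004,0,0,0,0,0,0,0.006,0,0,0,0,0,0,0.008,0,0,0,0,0,0,0.01,0,0,0,0,0,0,0.01,0])

```text
time_s: 27.82
tcp_pos: [0.6827, -0.0281, 0.1329]
ee_rot: [[-0.001, -0.995, -0.095], [-0.005, -0.095, 0.995], [-1.0, 0.001, -0.004]]
wrist_force: [-5.9, -7.3, 5.9]
gripper_width: 0.64
```

Call:
move_arm(increments=[0,0,0,0,0,0.001,0,0,0,0,0,0,0.002,0,0,0,0,0,0,0.003,0,0,0,0,0,0,0.003,0])

```text
time_s: 28.15
tcp_pos: [0.6824, -0.0254, 0.1329]
ee_rot: [[-0.001, -0.995, -0.095], [-0.005, -0.095, 0.995], [-1.0, 0.001, -0.005]]
wrist_force: [-5.4, -8.2, 5.8]
gripper_width: 0.637
```

Call:
move_arm(increments=[0,0,0,0,0,0.001,0,0,0,0,0,0,0.002,0,0,0,0,0,0,0.003,0,0,0,0,0,0,0.003,0])

```text
time_s: 28.48
tcp_pos: [0.6821, -0.0224, 0.1329]
ee_rot: [[-0.001, -0.995, -0.095], [-0.005, -0.095, 0.995], [-1.0, 0.001, -0.005]]
wrist_force: [-6.2, -7.0, 5.4]
gripper_width: 0.639
```

Call:
move_arm(increments=[0,0,0,0,0,0.001,0,0,0,0,0,0,0.002,0,0,0,0,0,0,0.003,0,0,0,0,0,0,0.003,0])

```text
time_s: 28.82
tcp_pos: [0.6819, -0.0196, 0.1329]
ee_rot: [[-0.001, -0.995, -0.095], [-0.005, -0.095, 0.995], [-1.0, 0.001, -0.005]]
wrist_force: [-5.4, -7.6, 5.6]
gripper_width: 0.642
```

Call:
move_arm(increments=[0,0,0,0,0,0.001,0,0,0,0,0,0,0.002,0,0,0,0,0,0,0.003,0,0,0,0,0,0,0.003,0])

```text
time_s: 29.15
tcp_pos: [0.6819, -0.0196, 0.133]
ee_rot: [[-0.001, -0.996, -0.095], [-0.009, -0.095, 0.995], [-1.0, 0.002, -0.009]]
wrist_force: [-3.2, -15.2, 3.9]
gripper_width: 0.644
```

```bash
python3 snap.py w21; python3 snap.py s21 scene;python3 - <<'E'
from h import *
s=r.sense();print(s['tcp_pos'],s['gripper_width']*87,s['wrist_force'],s['moment'],s['ee_rot'].round(4))
im=cv2.imread('pics/s21.png');crop(im,290,180,430,300,5,'pics/s21a.png')
im=cv2.imread('pics/w21.png');crop(im,200,130,440,330,3,'pics/w21a.png')
E
```

```text
[ 0.68188615 -0.0196342   0.13296272] 29.2
[ 0.68186391 -0.01961367  0.13295513] 29.25
[ 0.68186391 -0.01961367  0.13295513] 55.50908831373908 [ -3.31329652 -16.22482694   3.51908992] [-4.63124445  0.95603244  0.05065546] [[-0.001  -0.9955 -0.0946]
 [-0.0086 -0.0946  0.9955]
 [-1.      0.0018 -0.0085]]
```

View pics/s21a.png

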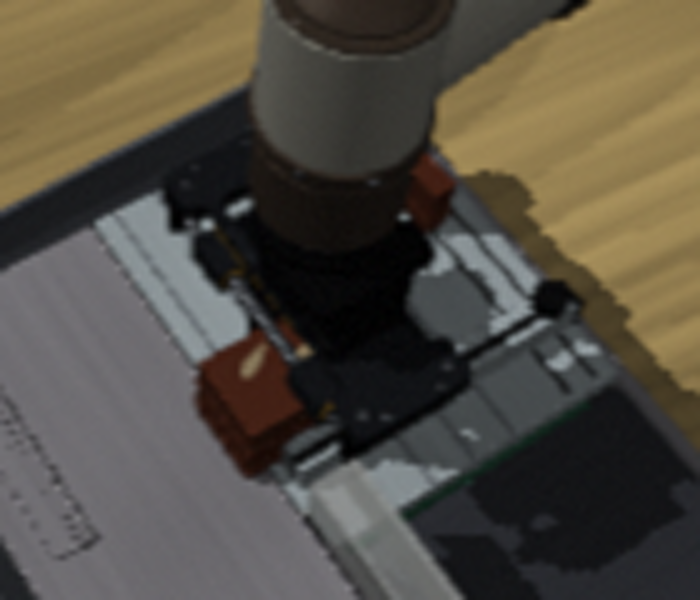

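View pics/w21.png

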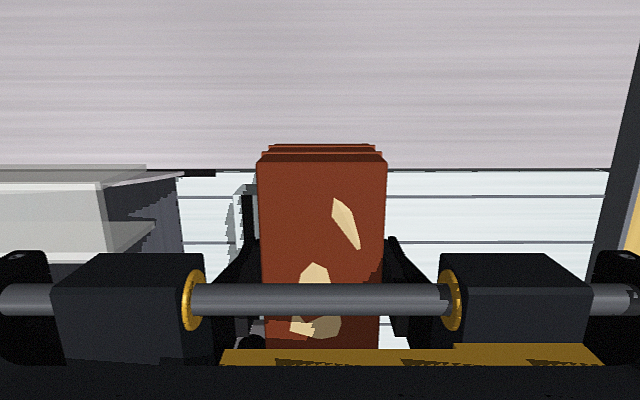

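Call:
move_arm(increments=[0,-0.2,0,0.001,-0.001,0,0,0,-0.4,0,0.002,-0.002,0,0,0,-0.5,0,0.003,-0.003,0,0,0,-0.5,0,0.003,-0.004,0,0,0,-0.5,0,0.003,-0.004,0,0])

```text
time_s: 29.67
tcp_pos: [0.6817, -0.0193, 0.1328]
ee_rot: [[-0.01, -0.995, -0.096], [-0.001, -0.096, 0.995], [-1.0, 0.01, -0.0]]
wrist_force: [-16.7, -13.0, 17.7]
gripper_width: 0.645
```

```bash
python3 - <<'E'
from h import *
s=r.sense();print(s['tcp_pos'],s['gripper_width']*87,s['wrist_force'],s['moment'],s['ee_rot'].round(4))
E
```

```text
[ 0.68170565 -0.01934886  0.13280933] 56.08674534159008 [-16.69941202 -13.04160085  17.65076576] [-3.79707529  4.78562201  0.2885712 ] [[-9.700e-03 -9.953e-01 -9.600e-02]
 [-1.100e-03 -9.600e-02  9.954e-01]
 [-1.000e+00  9.800e-03 -2.000e-04]]
```

Call:
move_arm(increments=[0,0,-0.2,0,0,0,0,0,0,-0.4,0,0,0,0,0,-0.1,-0.55,0,0,0,0,0,-0.1,-0.55,0,0,0,0,0,-0.1,-0.55,0,0,0,0])

```text
time_s: 30.08
tcp_pos: [0.6819, -0.0192, 0.1326]
ee_rot: [[-0.0, -0.995, -0.096], [0.002, -0.096, 0.995], [-1.0, -0.0, 0.002]]
wrist_force: [-14.9, -13.2, 17.9]
gripper_width: 0.644
```

```bash
python3 snap.py w22; python3 snap.py t22 top; python3 - <<'E'
from h import *
s=r.sense();print(s['tcp_pos'],s['gripper_width']*87,s['wrist_force'],s['moment'],s['ee_rot'].round(4))
im=cv2.imread('pics/t22.png');crop(im,260,60,420,200,4,'pics/t22a.png')
E
python3 ov.py w22 .7045 .0315 5.5 1.25
```

```text
[ 0.68186055 -0.01918914  0.13262511] 30.1333
[ 0.68182612 -0.01919945  0.1326402 ] 30.1833
[ 0.68182612 -0.01919945  0.1326402 ] 55.99679909131286 [-14.45685039 -13.22868211  18.82215396] [-3.71199948  4.82885251  0.07953547] [[-2.000e-04 -9.954e-01 -9.560e-02]
 [ 1.500e-03 -9.560e-02  9.954e-01]
 [-1.000e+00  0.000e+00  1.600e-03]]
```

View pics/t22a.png

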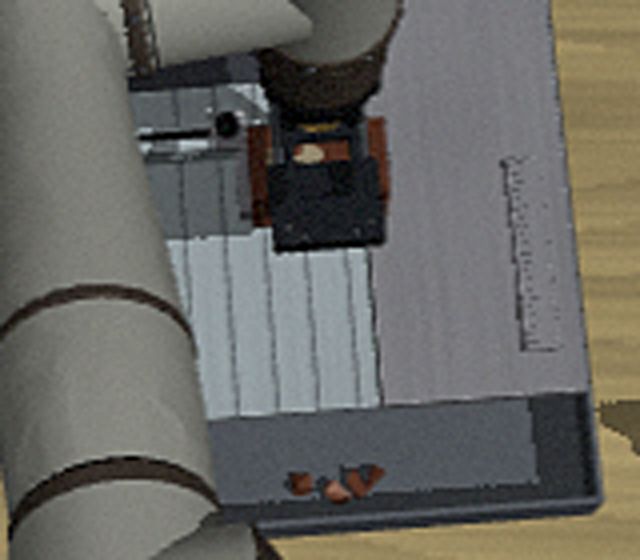

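View pics/w22_ov.png

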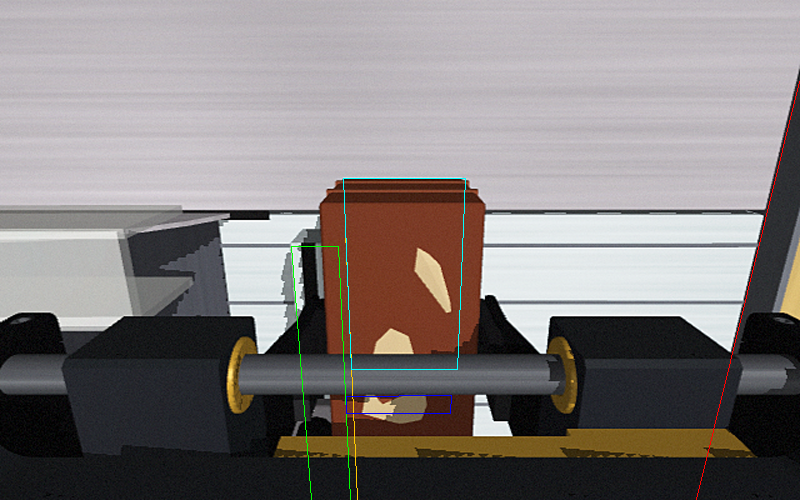

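Call:
move_arm(increments=[0,0,0,0,0,0,0,0,0,0,0,0,0,0,0,0,0,0,0,0,0,0,0,0,0,0,0,0,0,0,0,0,0,0,0,0,0,0,0,0,0,0])

```text
time_s: 30.68
tcp_pos: [0.6818, -0.0192, 0.1326]
ee_rot: [[-0.0, -0.995, -0.096], [0.002, -0.096, 0.995], [-1.0, 0.0, 0.002]]
wrist_force: [-14.8, -11.2, 17.5]
gripper_width: 0.642
```

```bash
python3 snap.py s23 scene; python3 - <<'E'
from h import *
s=r.sense();print(s['time_s'],s['tcp_pos'],s['gripper_width']*87,s['wrist_force'],s['moment'],s['ee_rot'].round(4))
im=cv2.imread('pics/s23.png');cv2.imwrite('pics/s23b.png',im)
E
```

```text
[ 0.68185122 -0.01918565  0.13263969] 30.7333
30.7333 [ 0.68185122 -0.01918565  0.13263969] 55.75293392851455 [-15.57823694 -12.91355421  17.61232979] [-3.68901071  4.79502825  0.04814021] [[-1.000e-04 -9.954e-01 -9.560e-02]
 [ 1.600e-03 -9.560e-02  9.954e-01]
 [-1.000e+00 -0.000e+00  1.600e-03]]
```

View pics/s23.png

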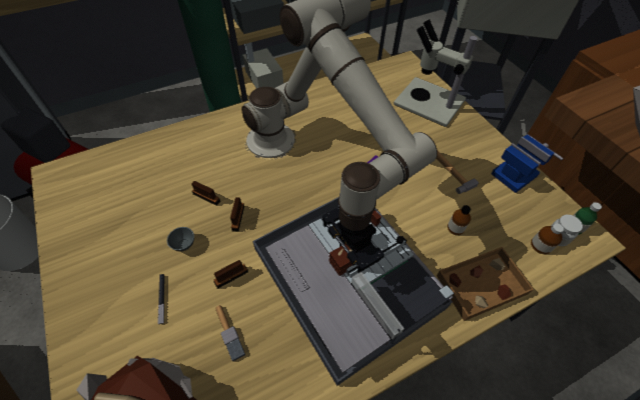

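Call:
move_arm(increments=[0,0,0,-0.0005,-0.0005,0.0005,0,0,0,0,-0.0012,-0.001,0.001,0,0,-0.1,-0.1,-0.0015,-0.001,0.0015,0,0,-0.1,-0.1,-0.0015,-0.001,0.0015,0,0,-0.1,-0.1,-0.0015,-0.001,0.0015,0,0,-0.1,-0.1,-0.0015,-0.001,0.0015,0])

```text
time_s: 31.23
tcp_pos: [0.6818, -0.0191, 0.1327]
ee_rot: [[-0.001, -0.995, -0.095], [0.002, -0.095, 0.995], [-1.0, 0.001, 0.002]]
wrist_force: [-14.6, -15.7, 14.2]
gripper_width: 0.639
```

```bash
python3 - <<'E'
from h import *
s=r.sense();print(s['time_s'],s['tcp_pos'],s['gripper_width']*87,s['wrist_force'],s['moment'],s['ee_rot'].round(4))
E
```

```text
31.2333 [ 0.68182853 -0.01912681  0.13267947] 55.625332939246974 [-14.57336182 -15.652652    14.21839111] [-4.97377788  4.42209048  0.14884858] [[-0.0013 -0.9955 -0.095 ]
 [ 0.0018 -0.095   0.9955]
 [-1.      0.0011  0.0019]]
```

```bash
python3 - <<'E'
from station import r
print(r.finish_job()); print(r.sense()['time_s'],r.sense()['wrist_force'])
E
```

```text
the job is handed in; nothing more can be done
None
the job is handed in; nothing more can be done
```

I handed the job in at about 31 s, with the block held and pressed against both the fence and the end stop. No verdict was reported.

**What I did**
- I picked the farthest of the three scraper look-alikes and swept the table towards the near edge in one pass. All four chips are in the pan in the wrist and top pictures, and no chips are visible on the table.
- I set the scraper back down upright on the bench, near its first spot but turned about 16° from how it stood.
- I took the red block, leaving the purple one alone. I lowered it flat on the table, slid it to the fence and then to the stop, and kept hold.

**Last checks**
- **Forces:** the force readings on the tool were about 15 N from the fence side, 16 N from the stop side and 14 N upward. The side readings include table friction, so the true contact forces are somewhat lower.
- **Seat:** extra push moved the block less than 0.2 mm. Its tilt was about 0.1°, and its centre matched the predicted seat to within about 2 mm. Flushness comes from the forces and position; I had no direct close view of the contact faces.
- **Other items:** the bench and saw items in view looked undisturbed in the last scene picture. The arm hid some of them.

**What went wrong or disagreed**
- The fingertips stand about 26 mm behind the stated tool point, not 8 mm ahead of it. My first grasp therefore closed on the top edge of the scraper's grip (about 6 N), and a second try did the same (about 10 N). I found the offset in the wrist picture, and the third grasp held.
- My fence model puts the fence's right end 3–4 mm short of where it appears in some wrist views. The stop and the fence face lined up well.

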